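# Load a cell from the gravity track and lock it in the test clamp

### The job

Take the end cell off the sloped track, so that the next one rolls down to the stop, and lay it gently and centred in the yellow saddle of the clamp fixture. Slide the red jaw fully home against the cell, then take the flat driver, seat its blade in the slotted lock screw and turn it clockwise, blade seated all the way, until the screw stops with its orange tab over the jaw's foot. Put the driver back upright in its stand, and leave the other cells on the track and everything else on the bench undisturbed.

Things in the scene. Friction and masses are not known exactly. Their poses are not given: they have to be found in the camera images.
- cell1_center (a point): Centre of the end cell: a green cylinder with black and brass ends, 32 mm in diameter, 60 mm long, about 140 g, lying at the low end of the sloped track against the orange stop. Its flat ends lie along its y axis, which is level; it rolls about that axis, so its x and z axes turn. Best gripped by its two flat ends (60 mm apart): beyond the ends there is free room at this place, down to 30 mm below the centre (the track under it is only 44 mm wide).
- cell2_center (a point): Centre of the next cell, same kind, resting against the first on the uphill side; rolls down to the stop by itself when the first is lifted away.
- cell3_center (a point): Centre of the third cell, same kind, uphill of the second.
- cell4_center (a point): Centre of the fourth cell, same kind, uphill of the third.
- feeder_end (a point): Fixed point on the cell feeder: where the centre of a cell lies when it rests against the orange stop, 60 mm above the table. The frame is the feeder's: x points uphill (level part), y along the cells, z up. The aluminium track with blue side guides rises 12 degrees towards +x, about 145 mm long; the side guides begin 28 mm uphill of this point, 67 mm apart; the stop's top is 4 mm above this point.
- nest (a point): Point on the clamp fixture (black base plate 175 x 145 x 15 mm): where the centre of a cell lies when it is laid in the yellow V saddle, 55 mm above the table. The cell's length goes along this frame's y; the saddle is 40 mm wide in y, so the cell overhangs it by 10 mm at each end and the fingers have free room beyond the ends, down to 35 mm below this point. The jaw stands on the -x side and slides towards +x.
- jaw (a joint): Red jaw of the fixture, m: 0 = fully back, 0.060 = home against its stop, where its brass pad stands about 1.5 mm from a cell in the saddle. Slides along the fixture's +x, about 2 N of friction, stays where left; it starts 0 to 15 mm from fully back.
- jaw_grip (a point): Middle of the black finger block on top of the jaw: 24 mm in x, 28 mm in y, its top 12 mm above this point and the red jaw body's top 16 mm below it; this point is 78 mm above the table. Moves with the jaw; axes as nest. When the jaw is home it lies 45.8 mm from nest towards -x.
- lock (a joint): Slotted lock screw beside the jaw, rad: 0 = fully open, grows clockwise seen from above, 1.2 = stop, its orange tab then pointing straight at the jaw and lying over the jaw's side foot. Starts at 0 to 0.2. Friction 0.06 N m, stays where left. The blade has up to about 0.18 rad of turning play in the slot each way, so turn the driver that much farther.
- screw_slot (a point): Centre of the slot's floor in the lock screw's steel head, on the screw's axis, 33 mm above the table. The x axis runs along the slot and points to the orange tab (both turn with the screw); z up. Slot: 5 mm wide at the floor and 5 mm deep, above that flared to about 11 mm at the top, 8.5 mm above the floor; 29 mm long, open at both ends. The axis is 55 mm towards -x and 62 mm towards -y of nest.
- driver_grip (a point): Middle of the red handle of the flat driver, which stands upright in the blue stand. Handle square, 30 x 30 mm, sides along this frame's x and y, from 42 mm below to 28 mm above this point; a black collar 32 mm square, 10 mm high, under it. z up along the handle. Grip strongly (60 N or more) on two flat sides. Mass 130 g.
- driver_tip (a point): End of the driver's blade, 122 mm below driver_grip. The blade is 14 mm wide along this frame's x and 2.5 mm thick along y; shank 10 mm thick, 70 mm long from tip to collar. The driver may turn any way round in the stand.
- stand_hole (a point): Centre of the 24 mm hole in the top plate (70 x 70 mm, 90 mm above the table) of the driver's blue stand, at the plate's upper face. The collar rests on this face when the driver is home, so that the blade's tip is 70 mm below and driver_grip 52 mm above it.
- multimeter: Bystander, to be left alone: yellow hand multimeter lying flat, 170 x 85 x 40 mm. Origin at its underside, centre.
- hard_disk: Bystander, to be left alone: bare aluminium disk drive, 147 x 102 x 26 mm. Origin at its underside, centre.
- spool: Bystander, to be left alone: red spool standing on its flange, 56 mm across, 45 mm high. Origin at its underside, centre.
- mug: Bystander, to be left alone: blue mug with a handle, 80 mm across, 95 mm high. Origin at its underside, centre.
- adapter: Bystander, to be left alone: black power adapter brick, 120 x 55 x 32 mm. Origin at its underside, centre.
- brush: Bystander, to be left alone: cleaning brush lying flat. Origin at its underside, near its middle.
- heatsink_board: Bystander, to be left alone: green board with a metal block on it, 110 x 70 x 32 mm. Origin at its underside, centre.
Things that resemble listed ones, but are neither listed nor needed, are in the scene too. What is shaped like the part that bears driver_grip but green is not meant.

How it is judged (in metres and radians):
On the way, in this order (a step that is already met when the one before it is completed fails the run):
1. the end cell has been taken away from the stop and the next one has rolled to the stop (distance between cell1_center and feeder_end above 0.05 m and distance between cell2_center and feeder_end below 0.007 m), for 0.2 s.
2. the cell lies centred in the saddle, let go (x of cell1_center in the frame of nest between -0.004 and 0.004 m and y of cell1_center in the frame of nest between -0.01 and 0.01 m and z of cell1_center in the frame of nest between -0.004 and 0.004 m and contact force between cell1 and the fingers below 0.1 N), for 0.2 s.
3. the jaw is home, the cell still in the saddle (value of joint jaw above 0.056 m and x of cell1_center in the frame of nest between -0.004 and 0.004 m and y of cell1_center in the frame of nest between -0.01 and 0.01 m and z of cell1_center in the frame of nest between -0.004 and 0.004 m), for 0.2 s.
4. the driver's blade is seated in the slot of the still open lock screw (horizontal distance between driver_tip and screw_slot below 0.005 m and z of driver_tip in the frame of screw_slot below 0.0035 m and value of joint lock below 0.5 rad), for 0.1 s.
5. the lock screw is turned clockwise to its stop with the blade still seated (horizontal distance between driver_tip and screw_slot below 0.005 m and z of driver_tip in the frame of screw_slot below 0.0035 m and value of joint lock above 1 rad and value of joint jaw above 0.056 m), for 0.1 s.
At the end, for the whole second after the job is handed in: First cell in the saddle (4 mm; 10 mm lengthwise), jaw within 4 mm of home, lock within 0.2 rad of its stop, second cell within 7 mm of the stop place, third and fourth queued behind, driver upright in its stand (0.1 rad; 5 mm in height, 12 mm sideways), at rest (all of step 3 and value of joint lock above 1 rad and distance between cell2_center and feeder_end below 0.007 m and distance between cell3_center and feeder_end below 0.041 m and distance between cell4_center and feeder_end below 0.073 m and horizontal distance between driver_tip and stand_hole below 0.012 m and angle between driver_grip's own z axis and vertical below 0.1 rad and z of driver_grip in the frame of stand_hole between 0.047 and 0.057 m and linear speed of each of cell1, cell2, driver below 0.02 m/s); the robot touches nothing.
It fails at once if a bystander is moved more than 25 mm (distance of any of multimeter, hard_disk, spool, mug, adapter, brush, heatsink_board from where it was at the start of the episode above 0.025 m).
It fails at once if the cell is dropped or pressed hard (over 45 N) on the fixture (contact force between cell1 and fixture above 45 N).
It also fails if it takes over 72 s, if anything falls off the work surface, if the arm or the gripper's body presses on something with over 40 N, if the wrist force passes 120 N, or if a joint passes its speed limit or range.

### The arm

A 6-joint arm with a two-finger parallel gripper is mounted at the origin on the work surface. World frame = base frame: x ahead of the robot, y to its left, z up, the work surface at z = 0. Lengths are in mm, angles in rad, forces in N, time in s.
With the tool pointing down it reaches from about 275 to 850 mm from the base axis. Payload 5.2 kg.
Tool frame: the origin (TCP) lies at the very end of the fingers, on their centre line; the grasp point (between the pads) lies 19 mm behind it; x points along the fingers, y is the direction in which the jaws open and shut, and the axes are right-handed (so a half turn about x gives the same grasp; the last joint's range is limited). The gripper opens to 85 mm and grips with 20 to 120 N. Pads are 22 mm wide; open, the fingers measure 114 mm over their backs; the gripper's body (76 mm by 85 mm) begins 54 mm behind the grasp point. The pads swing forward as they close: fully open they stand 13 mm farther back than shut.
Start: joints at [-1.409, 0.259, 1.535, -0, 1.348, -0.203], TCP at [196.24, -513.804, 231.31] pointing down, gripper open.
Joint ranges: [-3.14, 3.14], [-0.91, 2.08], [0.19, 2.58], [-1.22, 4.36], [0.22, 2.71], [-3.12, 3.12]. Speed limits (rad/s): [2.57, 2.57, 3.14, 3.14, 3.14, 3.14].

### API

Orientations are given as a unit quaternion [w, x, y, z].
In Python, from station import bot, viewer, order, nets gives the robot as it stands.
- The arm moves only by the shell command python3 -m handwheel 'ROWS' [FORCE]. ROWS is a JSON object of lists of equal length, an entry for each row: "claw": the finger opening in mm, from 0 to 85.4; "translation": the shift along the world's x, y, z in units of 25 mm (1.0 is 25 mm), a list of three; "twist": the turn, a rotation vector about the world's x, y, z in degrees, a list of three. In form: {"claw": [claw, ...], "translation": [[dx, dy, dz], ...], "twist": [[ax, ay, az], ...]}. A call has 1 to 5 rows; each row is the pose to reach, as a shift and turn from the pose measured when the call began; what a row does not reach only later rows make up. A row lasts 1/10 s, in which the tool goes at most 50 mm and 8.59 degrees, less where a joint would pass 70% of its speed; a pose out of reach is approached as far as the arm can. A call with a gripper value outside its range is refused whole. The fingers move at their own pace and stop on an object; FORCE is the grip in N (left out, the last holds). Time passes only in rows, so rows that repeat a pose let the fingers close. It gives the time, the measured TCP pose, the force and the opening at its end, in the units of the state.
- bot.sense(): the state, without advancing time (a new reading comes with each control period).
- viewer.grab_frame(name): name is "side" or "top" or "wrist"; returns a dict with "img" (420x560x3 uint8, red, green, blue), "z_map" (420x560 float32, mm along the optical axis (not along the pixel's ray), 0 where there is no reading), "fx", "fy", "cx", "cy" (pixels), "pose" (4x4, takes a point from camera to world coordinates). Camera axes: x right, y down, z forward; pixel columns grow to the right and rows downward; lengths in mm; the calibration is good to about 2 mm. A picture is of the moment at which its call begins.
- order.sign_off(): hands the job in, once; it reports no verdict.
Trained networks look in a picture, given as the dict that the camera call returned (one of the last four; its "shot" number tells which), for a name from the list of things; names that differ only in an ending like _2 or _b are one class to them, and where a whole thing is asked for, a point or a joint stands for the part that bears it (a point fixed in the world has none). Each returns a list of dicts, best first, with "confidence" (0 to 1); they miss things now and then, are a little off and sometimes report something else, mostly with a low value. They report only what shows in the picture. A call takes as long as a camera call. They do not tell look-alikes from the thing itself.
- nets.boxes_of(picture, label): "position" ([column, row] in pixels, amid what is visible of it).
- nets.pinpoint(picture, label): "position" ([column, row] in pixels: a listed point, or the origin of a listed thing).
The state is a dict: "time": time; "joint_pos": joint angles; "qd": joint speeds; "joint_torque": joint torques, N m; "position": TCP position; "tcp_rot": TCP orientation; "ft_force": force on the tool from outside, world axes, zero at the start; "moment": the same for the moment, N m; "grip_width": opening from 0.0 (shut) to 1.0 (fully open).
Only numpy, scipy, OpenCV 4.12 (cv2) and the standard library are available. Lean on these libraries where they do the work, as an engineer would, in place of code of your own. Each camera call takes 0.05 s, during which the arm holds its last target.

## Working session

There is one attempt and no reset: what is moved stays moved. The work goes in short steps, Python scripts to look and compute and a shell command to move; the robot and the scene stay as the last step left them, time stands still between calls to the robot, and variables do not carry over. Pictures are saved under pics/ and viewed, and the job is handed in when it is done.

```bash
ls; mkdir -p pics
cat > h.py <<'E'
import numpy as np, cv2
from station import bot, viewer, order, nets
def save(f,n,crop=None,scale=1):
    im=f["img"][:,:,::-1].copy()
    if crop: x0,y0,x1,y1=crop; im=im[y0:y1,x0:x1]
    if scale!=1: im=cv2.resize(im,None,fx=scale,fy=scale,interpolation=cv2.INTER_CUBIC)
    cv2.imwrite("pics/"+n,im)
def ray(f,u,v):
    P=np.array(f["pose"]); d=P[:3,:3]@np.array([(u-f["cx"])/f["fx"],(v-f["cy"])/f["fy"],1]); return P[:3,3],d
def atz(f,u,v,z):
    o,d=ray(f,u,v); return o+d*(z-o[2])/d[2]
def dep(f,u,v):
    z=f["z_map"][int(round(v)),int(round(u))]; o,d=ray(f,u,v); return o+d*z
def proj(f,p):
    P=np.array(f["pose"]); c=P[:3,:3].T@(np.array(p)-P[:3,3]); return np.array([f["fx"]*c[0]/c[2]+f["cx"],f["fy"]*c[1]/c[2]+f["cy"]])
def cloud(f):
    P=np.array(f["pose"]); z=f["z_map"]; v,u=np.mgrid[:z.shape[0],:z.shape[1]]
    c=np.stack([(u-f["cx"])/f["fx"]*z,(v-f["cy"])/f["fy"]*z,z],-1)
    return c@P[:3,:3].T+P[:3,3], z>0
E
python3 - <<'E'
from h import *
np.set_printoptions(precision=1,suppress=True)
print(bot.sense())
for n in ["top","side","wrist"]:
    f=viewer.grab_frame(n); save(f,n+"0.png"); print(n,f["fx"],np.array(f["pose"]))
    for l in ["cell1_center","feeder_end","nest","jaw_grip","screw_slot","driver_grip","driver_tip","stand_hole"]:
        r=nets.pinpoint(f,l)
        print(l,[(np.round(x["position"],1),round(x["confidence"],2),dep(f,*np.clip(x["position"],0,[559,419]))) for x in r[:4]])
E
```

```text
pics
{'time': 0.0, 'joint_pos': array([-1.4,  0.3,  1.5,  0. ,  1.3, -0.2]), 'qd': array([ 0.,  0.,  0., -0.,  0., -0.]), 'joint_torque': array([ -0. , -44.6, -29.1,  -0. ,   0. ,   0. ]), 'position': array([ 196.1, -513.3,  230.5]), 'tcp_rot': array([ 0.1,  0.7,  0.1, -0.7]), 'ft_force': array([ 0.4, -0.2,  0.7]), 'moment': array([-0., -0.,  0.]), 'grip_width': 0.9991211534887172}
top 379.4881949509289 [[ -0.   -1.    0.2 399. ]
 [ -1.    0.   -0.   24.1]
 [ -0.   -0.2  -1.  959. ]
 [  0.    0.    0.    1. ]]
cell1_center [(array([402.1, 257.8]), 0.94, array([ 466.6, -256.2,   74.4]))]
feeder_end [(array([401.8, 258.4]), 0.71, array([ 465.2, -255.5,   74.1])), (array([401.3, 243.3]), 0.23, array([ 499.7, -255.2,   80.3]))]
nest [(array([281.5, 204.6]), 0.74, array([606.7,  21. ,  41.2])), (array([313.1, 157.6]), 0.74, array([732.1, -63.1,  28. ])), (array([169.1, 230.6]), 0.67, array([526.4, 258.7, 171.1]))]
jaw_grip [(array([282.3, 246.4]), 0.86, array([497.4,  21.4,  88.3]))]
screw_slot [(array([302.9, 230.2]), 0.49, array([541.6, -30. ,  40.1]))]
driver_grip [(array([130.2, 219.4
[... 1329 characters left out ...]
y([216.5, 251.1]), 0.76, array([632.5, 256.3, 137.3])), (array([258.1, 258.2]), 0.72, array([528.6, 290. , 154.7])), (array([293.8, 291.7]), 0.58, array([436. , 378.2, 146.1]))]
driver_tip [(array([219.1, 294. ]), 0.8, array([637.7, 241. ,   4.1])), (array([290.1, 341.8]), 0.75, array([443.1, 365. ,   1.2])), (array([237.9, 331.5]), 0.74, array([560.9, 355.3,   0.1]))]
stand_hole [(array([262.5, 276. ]), 0.89, array([520.8, 283.6, 104.5]))]
wrist 298.7888704060208 [[   0.4   -0.9   -0.3  276.3]
 [  -0.9   -0.3   -0.1 -483.9]
 [  -0.     0.3   -0.9  374.7]
 [   0.     0.     0.     1. ]]
cell1_center []
feeder_end []
nest []
jaw_grip []
screw_slot []
driver_grip []
driver_tip []
stand_hole []
```

View pics/top0.png

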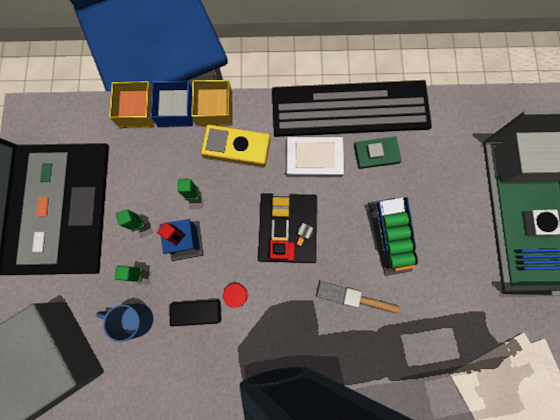

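View pics/side0.png

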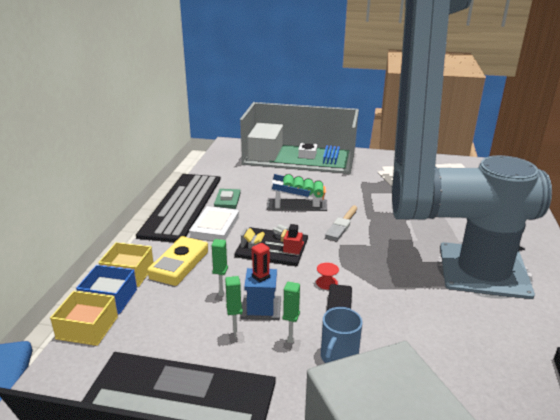

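Candidates: the driver is the red one in the blue stand at top (171,232) / side (261,262). The green look-alikes are at top (130,220), (187,187) and (127,272). The end cell is the lowest in the picture, next to the orange stop, at top (402,260). Close crops next.

Run:
```python
from h import *
np.set_printoptions(precision=1,suppress=True)
f=viewer.grab_frame("top")
a=f["img"][:,:,::-1]
def c(x0,y0,x1,y1,s): return cv2.resize(a[y0:y1,x0:x1],None,fx=s,fy=s,interpolation=cv2.INTER_CUBIC)
A=c(365,190,425,280,6);B=c(250,185,325,270,6); 
im=np.zeros((540,360+450,3),np.uint8); im[:A.shape[0],:360]=A; im[:B.shape[0],360:]=B
cv2.imwrite("pics/c1.png",im[:, :800])
C=c(140,205,215,270,7); cv2.imwrite("pics/c2.png",C)
s=viewer.grab_frame("side"); save(s,"c3.png",(225,165,340,275),5)
for ff in (f,s):
  for l in ["cell1_center","cell2_center","cell3_center","cell4_center"]:
    print(l,[(np.round(x["position"],1),round(x["confidence"],2)) for x in nets.pinpoint(ff,l)[:5]], [(np.round(x["position"],1),round(x["confidence"],2)) for x in nets.boxes_of(ff,l)[:5]])
```

```text
cell1_center [(array([401.7, 255.4]), 0.96)] [(array([403.2, 260. ]), 0.9)]
cell2_center [(array([399.8, 244.7]), 0.94)] [(array([195. , 312.9]), 0.64), (array([403.2, 244. ]), 0.62), (array([282.2, 245.6]), 0.31)]
cell3_center [(array([397.6, 229.8]), 0.66)] [(array([398.4, 231. ]), 0.83), (array([281. , 247.5]), 0.69)]
cell4_center [(array([395.8, 217.1]), 0.7)] [(array([396.5, 216.7]), 0.56), (array([344.9, 296.4]), 0.48)]
cell1_center [(array([316. , 189.6]), 0.53)] [(array([177.9, 260. ]), 0.69), (array([315.9, 190.1]), 0.45)]
cell2_center [(array([306.7, 184.5]), 0.54), (array([293. , 230.2]), 0.31)] [(array([306.4, 182.2]), 0.5), (array([338.7, 332. ]), 0.26)]
cell3_center [(array([297.6, 184.5]), 0.44), (array([340. , 307.6]), 0.2)] []
cell4_center [(array([288.3, 185. ]), 0.43)] []
```

View pics/c1.png

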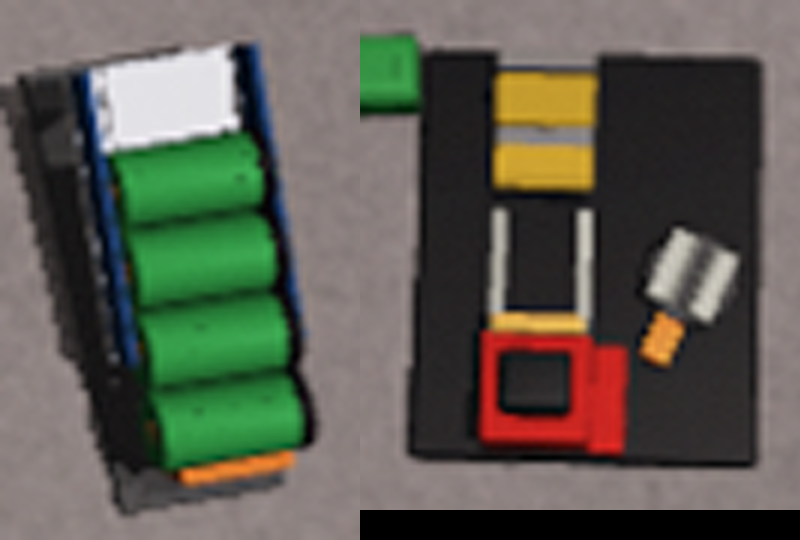

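View pics/c2.png

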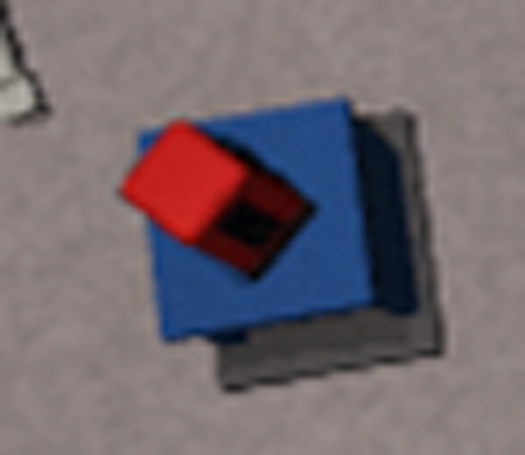

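View pics/c3.png

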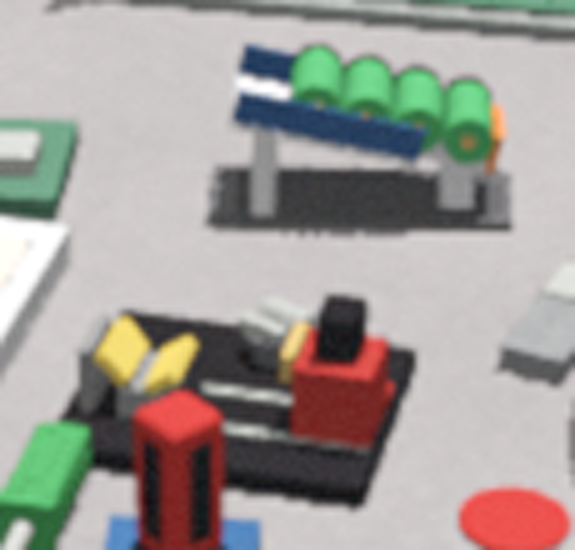

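Crops: the end cell sits at (403,260) against the orange stop. The saddle is at (281,207), the jaw block at (282,247), and the slotted screw at (305,231) with its tab pointing down-left. The driver's top face is at (166,230). Next I'll work out rough poses and yaws.

Run:
```python
from h import *
from scipy.spatial.transform import Rotation as R
np.set_printoptions(precision=2,suppress=True)
f=viewer.grab_frame("top"); X,ok=cloud(f); im=f["img"].astype(int)
r,g,b=im[...,0],im[...,1],im[...,2]
def rect(m,roi,z=None,name=""):
    x0,y0,x1,y1=roi; M=np.zeros_like(m); M[y0:y1,x0:x1]=m[y0:y1,x0:x1]; M&=ok
    p=X[M]; 
    if z: p=p[(p[:,2]>z[0])&(p[:,2]<z[1])]
    q=cv2.minAreaRect(p[:,:2].astype(np.float32)); print(name,len(p),q,"med",np.median(p,0)); return p
green=(g>1.5*r)&(g>1.5*b); red=(r>2*g)&(r>2*b); blue=(b>1.5*r)&(b>60); orange=(r>180)&(g>70)&(b<80)&(g<170); yel=(r>150)&(g>120)&(b<110); dark=(r<60)&(g<60)&(b<60)
rect(green,(375,200,420,275),None,"cells")
rect(orange,(375,250,420,280),None,"stop")
rect(yel,(265,190,290,220),None,"saddle")
rect(red,(260,235,300,265),None,"jaw")
rect(ok,(240,180,330,275),(8,22),"base")
rect(ok,(240,180,330,275),(86,100),"block")
rect(red,(150,210,190,250),(160,180),"handle top")
rect(blue,(155,215,205,260),(80,100),"stand")
rect((r>140)&(g>140)&(b>130),(290,215,320,245),(35,50),"screw head")
rect(orange,(290,230,320,250),None,"tab")
s=bot.sense(); q=s["tcp_rot"]; Rm=R.from_quat(np.r_[q[1:],q[0]]).as_matrix(); print(Rm); print(s["joint_pos"])
w=viewer.grab_frame("wrist"); P=w["pose"]; print("cam in tool",Rm.T@(P[:3,3]-s["position"])); print(Rm.T@P[:3,:3])
```

```text
cells 1327 ((508.7779541015625, -252.5191650390625), (122.43977355957031, 56.2044792175293), 9.085299491882324) med [ 508.06 -250.04   81.54]
stop 39 ((444.8741149902344, -264.41949462890625), (5.16000509262085, 40.045196533203125), 8.933161735534668) med [ 445.7  -265.62   60.21]
saddle 237 ((601.8809814453125, 23.61423683166504), (37.30866241455078, 44.44153594970703), 88.35064697265625) med [606.62  24.4   44.27]
jaw 367 ((494.9674072265625, 18.744277954101562), (70.7181625366211, 47.41055679321289), 84.26056671142578) med [488.97  15.42  60.64]
base 2862 ((556.093994140625, 30.74268341064453), (196.75955200195312, 175.2207794189453), 87.6731948852539) med [560.76  -4.92  15.  ]
block 120 ((494.9647521972656, 27.884584426879883), (25.40962791442871, 21.070791244506836), 89.16790008544922) med [494.84  27.91  89.9 ]
handle top 205 ((527.6605834960938, 265.5555419921875), (29.411327362060547, 29.70456314086914), 52.102386474609375) med [526.26 263.88 169.44]
stand 564 ((527.6793823242188, 266.40972900390625), (69.90287780761719, 69.62639617919922), 8.913186073303223) med [514.8  254.11  89.92]
screw head 82 ((541.1768798828125, -35.287628173828125), (27.428329467773438, 28.116695404052734), 61.99113845825195) med [540.45 -35.08  41.16]
tab 28 ((515.6610717773438, -22.851558685302734), (9.867284774780273, 15.05678653717041), 62.01425552368164) med [516.19 -22.57  32.24]
[[ 0.    0.36 -0.93]
 [-0.   -0.93 -0.36]
 [-1.    0.   -0.  ]]
[-1.41  0.26  1.53  0.    1.35 -0.2 ]
cam in tool [-143.31    0.59  -85.44]
[[ 0.   -0.33  0.94]
 [ 1.    0.   -0.  ]
 [-0.    0.94  0.33]]
```

```bash
python3 -m handwheel '{"claw":[85,85,85,85,85],"translation":[[1.4,1.35,0],[2.8,2.7,0],[4.2,4.05,0],[5.6,5.4,0],[7.1,6.8,0]],"twist":[[0,0,-2.4],[0,0,-4.8],[0,0,-7.2],[0,0,-9.6],[0,0,-12]]}' 40
python3 -m handwheel '{"claw":[85,85,85,85,85],"translation":[[1.4,1.35,0],[2.8,2.7,0],[3.8,3.4,0],[3.8,3.4,0],[3.8,3.4,0]],"twist":[[0,0,0],[0,0,0],[0,0,0],[0,0,0],[0,0,0]]}'
python3 - <<'E'
from h import *
np.set_printoptions(precision=2,suppress=True)
s=bot.sense();print(s["position"],s["tcp_rot"])
w=viewer.grab_frame("wrist"); save(w,"w1.png")
for l in ["cell1_center","cell2_center","feeder_end"]:
    print(l,[(x["position"],x["confidence"],atz(w,*x["position"],60)) for x in nets.pinpoint(w,l)])
E
```

```text
time: 2.85
position: [373.8, -343.3, 231.5]
tcp_rot: [0.054, 0.705, 0.054, -0.705]
ft_force: [0.3, -0.4, -0.5]
grip_width: 0.991
time: 3.35
position: [469.0, -257.9, 231.4]
tcp_rot: [-0.055, -0.705, -0.055, 0.705]
ft_force: [-0.4, 0.7, -0.3]
grip_width: 0.994
[ 468.96 -257.93  231.39] [-0.06 -0.7  -0.05  0.71]
cell1_center [([280.6, 194.1], 0.85, array([ 466.94, -260.09,   60.  ]))]
cell2_center [([280.5, 167.1], 0.61, array([ 496.19, -255.35,   60.  ])), ([281.5, 196.2], 0.39, array([ 464.74, -261.44,   60.  ]))]
feeder_end []
```

View pics/w1.png

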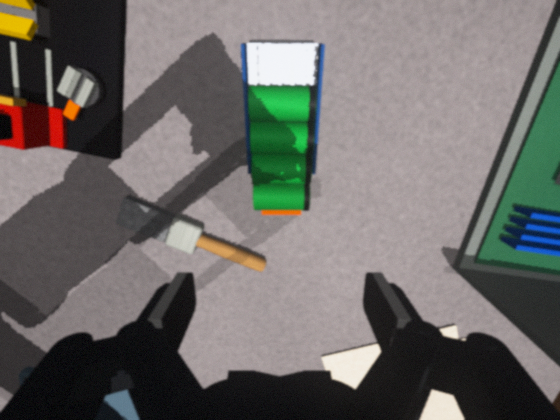

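The feeder runs straight up the wrist picture. The end cell is at about (280,198), with the orange stop under it at (280,212). Now I'll measure it from depth.

```bash
cat >> h.py <<'E'
def tool(s):
    from scipy.spatial.transform import Rotation as R
    q=s["tcp_rot"]; return R.from_quat(np.r_[q[1:],q[0]]).as_matrix()
E
python3 - <<'E'
from h import *
from scipy.optimize import least_squares
np.set_printoptions(precision=2,suppress=True)
s=bot.sense(); print(tool(s))
w=viewer.grab_frame("wrist"); X,ok=cloud(w); im=w["img"].astype(int); r,g,b=im[...,0],im[...,1],im[...,2]
green=(g>1.5*r)&(g>1.5*b)&ok
m=np.zeros_like(ok); m[60:215,240:325]=1; m&=green
p=X[m]; p=p[p[:,2]>45]; print(len(p),cv2.minAreaRect(p[:,:2].astype(np.float32)))
# fit 4 cylinders chain
def res(t):
    x,y,z,yaw=t; u=np.array([np.cos(yaw),np.sin(yaw)]); a=(p[:,:2]-[x,y])@u; e=[]
    for k in range(4):
        d=32*k; e.append(np.hypot(a-d*np.cos(.2094),p[:,2]-z-d*np.sin(.2094))-16)
    e=np.array(e); return e[np.abs(e).argmin(0),range(len(p))]
o=least_squares(res,[465,-259,60,.157],loss="soft_l1",f_scale=1); x,y,z,yaw=o.x
v=np.array([-np.sin(yaw),np.cos(yaw)]); c=(p[:,:2]-[x,y])@v
print(o.x,np.degrees(yaw),o.cost/len(p),"ax",np.percentile(c,[.5,5,50,95,99.5]))
mid=(np.percentile(c,1)+np.percentile(c,99))/2
print("centre",np.array([x,y])+v*mid)
m=np.zeros_like(ok); m[200:225,240:325]=1; m&=(r>180)&(g>70)&(b<80)&ok; q=X[m]; print("stop",len(q),cv2.minAreaRect(q[:,:2].astype(np.float32)),np.percentile(q[:,2],[5,50,95]))
E
```

```text
[[ 0.    0.15 -0.99]
 [-0.   -0.99 -0.15]
 [-1.    0.    0.  ]]
6963 ((512.55712890625, -250.10501098632812), (122.1882553100586, 56.475135803222656), 8.582205772399902)
[ 534.52 -710.84   60.32    0.15] 8.678862933198678 0.19350119688637793 ax [431.11 433.51 458.04 482.23 484.78]
centre [ 465.44 -258.26]
stop 152 ((445.9608459472656, -263.895263671875), (4.755607604980469, 42.36845779418945), 8.609030723571777) [59.19 60.22 61.7 ]
```

```bash
python3 -m handwheel '{"claw":[85,85,85,85,85],"translation":[[-0.14,-0.02,-1.5],[-0.14,-0.02,-3],[-0.14,-0.02,-4.5],[-0.14,-0.02,-5.2],[-0.14,-0.02,-5.2]],"twist":[[0,0,0],[0,0,0],[0,0,0],[0,0,0],[0,0,0]]}' 40
python3 -m handwheel '{"claw":[85,85,85,85,85],"translation":[[0,0,-0.6],[0,0,-1.2],[0,0,-1.8],[0,0,-2.3],[0,0,-2.3]],"twist":[[0,0,0],[0,0,0],[0,0,0],[0,0,0],[0,0,0]]}'
python3 - <<'E'
from h import *
w=viewer.grab_frame("wrist"); save(w,"w2.png")
w=viewer.grab_frame("side"); save(w,"s2.png",(240,130,380,230),5)
E
```

```text
time: 4.1
position: [462.1, -259.1, 98.8]
tcp_rot: [-0.051, -0.704, -0.054, 0.707]
ft_force: [-0.3, 0.6, -0.2]
grip_width: 0.995
time: 4.6
position: [461.5, -259.2, 40.8]
tcp_rot: [-0.051, -0.703, -0.054, 0.707]
ft_force: [0.1, 0.2, 0.5]
grip_width: 0.998
```

View pics/w2.png

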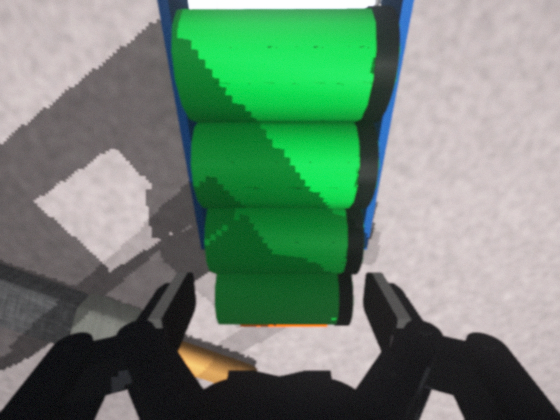

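View pics/s2.png

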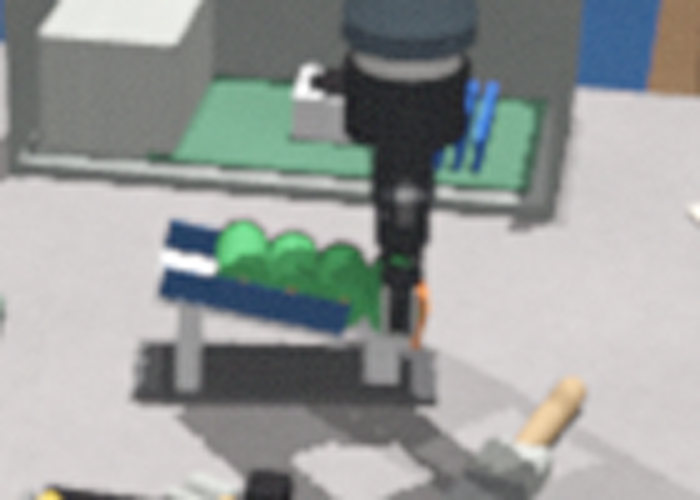

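The fingers straddle the end cell: its black right end is at (345,298) and its green left end at (218,298). A shift of about 2–3 mm centres them, then I close.

```bash
python3 -m handwheel '{"claw":[85,85,55,50,50],"translation":[[0.13,-0.08,0],[0.13,-0.08,0],[0.13,-0.08,0],[0.13,-0.08,0],[0.13,-0.08,0]],"twist":[[0,0,0],[0,0,0],[0,0,0],[0,0,0],[0,0,0]]}' 40
python3 -m handwheel '{"claw":[50,50,50],"translation":[[0,0,0],[0,0,0],[0,0,0]],"twist":[[0,0,0],[0,0,0],[0,0,0]]}'
python3 - <<'E'
from h import *
w=viewer.grab_frame("wrist"); save(w,"w3.png")
E
```

```text
time: 5.2
position: [465.8, -261.8, 42.5]
tcp_rot: [-0.052, -0.704, -0.054, 0.706]
ft_force: [-1.5, 1.0, 4.0]
grip_width: 0.699
time: 5.5
position: [465.8, -261.8, 42.6]
tcp_rot: [-0.052, -0.704, -0.054, 0.706]
ft_force: [0.4, -0.3, 1.9]
grip_width: 0.697
```

View pics/w3.png

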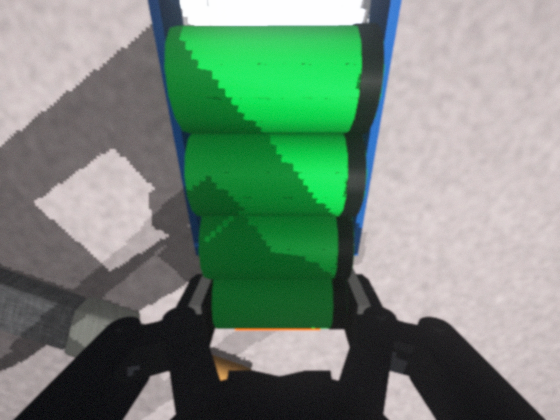

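```bash
python3 -m handwheel '{"claw":[50,50,50,50,50],"translation":[[0,0,0.4],[0,0,1],[0,0,2],[0,0,3.5],[0,0,5]],"twist":[[0,0,0],[0,0,0],[0,0,0],[0,0,0],[0,0,0]]}'
python3 -m handwheel '{"claw":[50,50,50,50,50],"translation":[[0,0,1.5],[0,0,2.5],[0.3,1,2.5],[0.8,2.4,2.5],[1.3,4,2.5]],"twist":[[0,0,0],[0,0,0],[0,0,-2],[0,0,-4],[0,0,-6]]}'
python3 -m handwheel '{"claw":[50,50,50,50,50],"translation":[[0.8,1.6,0],[1.6,3.2,0],[2.4,4.8,0],[3.2,6.4,0],[3.9,7.5,0]],"twist":[[0,0,-2],[0,0,-4],[0,0,-5],[0,0,-5],[0,0,-5]]}'
python3 -m handwheel '{"claw":[50,50],"translation":[[0,0,0],[0,0,0]],"twist":[[0,0,0],[0,0,0]]}'
python3 - <<'E'
from h import *
np.set_printoptions(precision=2,suppress=True)
s=bot.sense();print(s["position"],tool(s))
t=viewer.grab_frame("top"); save(t,"t4.png",(220,170,440,290),3.6)
w=viewer.grab_frame("wrist"); save(w,"w4.png")
E
```

```text
time: 6.05
position: [465.2, -261.2, 168.7]
tcp_rot: [-0.051, -0.704, -0.054, 0.707]
ft_force: [0.3, -0.2, -1.6]
grip_width: 0.695
time: 6.55
position: [497.7, -160.9, 231.8]
tcp_rot: [-0.013, -0.706, -0.016, 0.708]
ft_force: [0.5, 0.4, -0.8]
grip_width: 0.693
time: 7.05
position: [595.4, 29.6, 232.1]
tcp_rot: [0.018, -0.706, 0.014, 0.708]
ft_force: [-0.3, -0.5, -0.3]
grip_width: 0.698
time: 7.25
position: [595.1, 30.5, 232.0]
tcp_rot: [0.017, -0.705, 0.014, 0.709]
ft_force: [-0.7, -0.4, -0.6]
grip_width: 0.693
[595.11  30.55 231.99] [[-0.   -0.04 -1.  ]
 [ 0.   -1.    0.04]
 [-1.   -0.    0.01]]
```

View pics/w4.png

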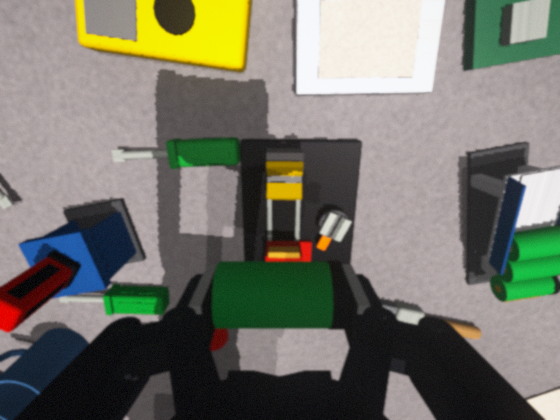

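View pics/t4.png

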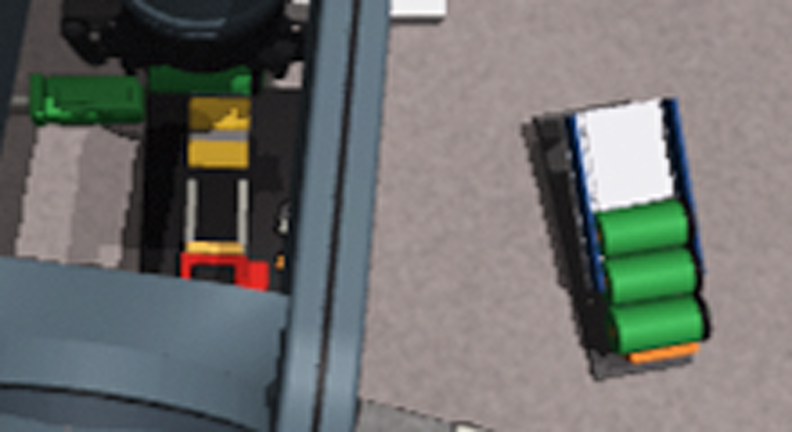

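The cells rolled down and cell 2 sits at the stop. In the wrist view the saddle is at (285,180), the screw at (334,226) and the jaw pad at (287,250). One green look-alike has toppled by itself and lies beside the base plate at (205,152). Now I'll measure the fixture.

Run:
```python
from h import *
np.set_printoptions(precision=2,suppress=True)
w=viewer.grab_frame("wrist"); X,ok=cloud(w); im=w["img"].astype(int); r,g,b=im[...,0],im[...,1],im[...,2]
save(w,"c5.png",(230,125,380,265),5)
yel=(r>100)&(g>80)&(b<0.6*r)&ok
m=np.zeros_like(ok); m[145:202,255:315]=1
p=X[m&yel&(X[...,2]>25)]; print(len(p),p.min(0),p.max(0),cv2.minAreaRect(p[:,:2].astype(np.float32)))
# profile along x
for x in range(570,636,4):
    q=X[m&ok&(abs(X[...,0]-x)<2)&(abs(X[...,1]-25)<15)]; 
    if len(q): print(x,np.median(q[:,2]),end="; ")
print()
m=np.zeros_like(ok); m[130:262,230:365]=1
q=X[m&ok&(X[...,2]>8)&(X[...,2]<22)]; print("base",len(q),cv2.minAreaRect(q[:,:2].astype(np.float32)))
m=np.zeros_like(ok); m[200:250,310:360]=1
q=X[m&ok&(X[...,2]>36)&(X[...,2]<55)]; print("head",len(q),cv2.minAreaRect(q[:,:2].astype(np.float32)),np.percentile(q[:,2],[5,50,95]))
q=X[m&(r>150)&(g<170)&(b<90)&ok]; print("tab",len(q),np.median(q,0))
for l in ["nest","screw_slot","jaw_grip","feeder_end"]:
  for o in nets.pinpoint(w,l): print(l,o["position"],o["confidence"],atz(w,*o["position"],{"nest":55,"screw_slot":33,"jaw_grip":78,"feeder_end":60}[l]))
t=viewer.grab_frame("top"); X,ok=cloud(t)
im=t["img"].astype(int); r,g,b=im[...,0],im[...,1],im[...,2]
m=np.zeros_like(ok); m[225:275,375:420]=1; m&=(g>1.5*r)&(g>1.5*b)&ok; p=X[m];p=p[p[:,2]>45]; print("cells2-4",cv2.minAreaRect(p[:,:2].astype(np.float32)))
```

```text
1110 [579.41   3.66  32.54] [626.72  44.42  56.18] ((602.9739990234375, 23.915180206298828), (39.522518157958984, 46.18616485595703), 87.34654235839844)
570 15.56574635788445; 574 18.047336031972037; 578 41.63608751973857; 582 44.874448716056804; 586 46.64128232693528; 590 43.54335731932238; 594 40.91314682342505; 598 37.34946900776379; 602 33.611823217902185; 606 33.901617144532395; 610 41.728702561893925; 614 46.438094878405934; 618 51.466575428399835; 622 53.04691158960483; 626 50.974398363970124; 630 53.749827218440515; 634 52.43053489678064; 
base 10363 ((565.2205810546875, 11.150985717773438), (155.6128387451172, 163.04652404785156), 87.37515258789062)
head 498 ((542.7565307617188, -34.96836471557617), (28.573942184448242, 29.341848373413086), 63.40361404418945) [37.63 41.58 42.99]
tab 150 [517.26 -21.65  32.27]
nest [284.7, 183.4] 0.61 [602.03  23.32  55.  ]
nest [25.3, 299.1] 0.41 [465.62 358.98  55.  ]
screw_slot [334.1, 224.0] 0.83 [542.84 -35.39  33.  ]
cells2-4 ((493.7481994628906, -254.2811279296875), (91.59479522705078, 55.3051643371582), 8.305632591247559)
```

View pics/c5.png

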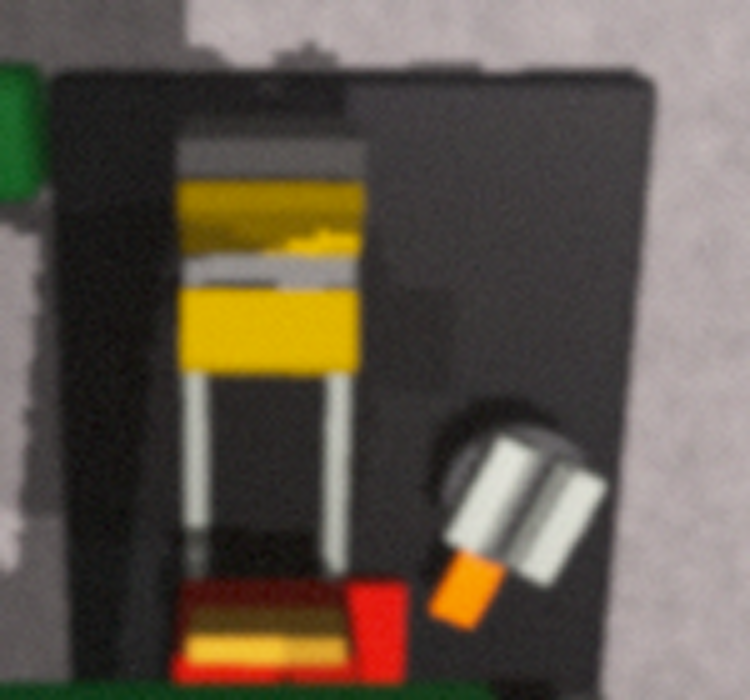

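Run:
```python
from h import *
from scipy.optimize import least_squares
np.set_printoptions(precision=2,suppress=True)
s=bot.sense(); print(s["position"])
w=viewer.grab_frame("wrist"); X,ok=cloud(w); im=w["img"].astype(int); r,g,b=im[...,0],im[...,1],im[...,2]
m=np.zeros_like(ok); m[255:330,215:330]=1; m&=(g>1.5*r)&(g>1.5*b)&ok; p=X[m]; print(len(p),p.min(0),p.max(0))
def res(t):
    x,z,k=t; return np.hypot((p[:,0]-x-k*(p[:,1]-30))*np.cos(k),p[:,2]-z)-16
o=least_squares(res,[595,251,0.04],loss="soft_l1",f_scale=1); print(o.x,o.cost/len(p))
m=np.zeros_like(ok); m[145:202,255:315]=1
q=X[m&ok&(abs(X[...,1]-24)<17)&(X[...,2]>31)&(X[...,2]<56)]
# saddle: two slopes fit
A=q[(q[:,0]>587)&(q[:,0]<598)]; B=q[(q[:,0]>607)&(q[:,0]<616)]
pa=np.polyfit(A[:,0]+.045*(A[:,1]-24),A[:,2],1); pb=np.polyfit(B[:,0]+.045*(B[:,1]-24),B[:,2],1); print(pa,pb,"x cross",(pb[1]-pa[1])/(pa[0]-pb[0]))
```

```text
[595.24  28.71 232.34]
7491 [584.75   4.2  243.02] [613.09  59.   267.96]
[595.24 250.1    0.05] 0.1298665768887914
[ -0.68 445.26] [   1.09 -625.23] x cross 603.1227733859942
```

```bash
python3 -m handwheel '{"claw":[50,50,50,50,50],"translation":[[0.2,-0.2,-1.5],[0.2,-0.2,-3],[0.2,-0.2,-4.5],[0.2,-0.2,-6],[0.2,-0.2,-6.6]],"twist":[[0,0,0],[0,0,0],[0,0,-0.5],[0,0,-0.5],[0,0,-0.5]]}'
python3 -m handwheel '{"claw":[50,50,50],"translation":[[0,0,-0.1],[0,0,-0.2],[0,0,-0.2]],"twist":[[0,0,0],[0,0,0],[0,0,0]]}'
python3 - <<'E'
from h import *
from scipy.optimize import least_squares
np.set_printoptions(precision=2,suppress=True)
for i in range(2):
    w=viewer.grab_frame("wrist"); s=bot.sense(); print(s["position"],s["ft_force"],tool(s)[:,1])
save(w,"w6.png")
E
```

```text
time: 8.2
position: [597.7, 23.9, 63.4]
tcp_rot: [0.022, -0.703, 0.018, 0.71]
ft_force: [0.3, -0.0, -0.6]
grip_width: 0.695
time: 8.5
position: [598.4, 23.7, 59.2]
tcp_rot: [0.022, -0.704, 0.018, 0.71]
ft_force: [0.3, -0.2, -1.1]
grip_width: 0.696
[598.65  23.69  59.63] [-0.11 -0.56 -0.98] [-0.06 -1.   -0.01]
[598.75  23.74  59.81] [ 0.8  -0.42 -0.85] [-0.06 -1.   -0.01]
```

View pics/w6.png

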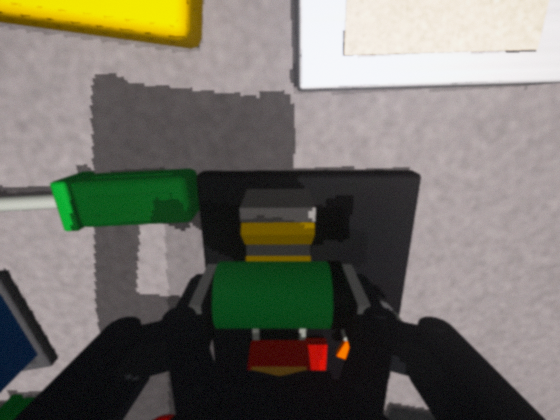

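```bash
python3 -m handwheel '{"claw":[50,50,50,50],"translation":[[0.08,0,-0.3],[0.08,0,-0.6],[0.08,0,-0.76],[0.08,0,-0.76]],"twist":[[0,0,0],[0,0,0],[0,0,0],[0,0,0]]}'
python3 -m handwheel '{"claw":[50,50,50],"translation":[[0,0,-0.04],[0,0,-0.06],[0,0,-0.06]],"twist":[[0,0,0],[0,0,0],[0,0,0]]}'
python3 -m handwheel '{"claw":[50,50],"translation":[[0,0,-0.03],[0,0,-0.03]],"twist":[[0,0,0],[0,0,0]]}'
```

```text
time: 9.0
position: [600.0, 23.8, 39.7]
tcp_rot: [0.022, -0.704, 0.018, 0.71]
ft_force: [-0.3, 0.3, -2.0]
grip_width: 0.699
time: 9.3
position: [599.9, 23.8, 38.2]
tcp_rot: [0.022, -0.704, 0.018, 0.71]
ft_force: [-0.4, 0.6, -1.5]
grip_width: 0.696
time: 9.5
position: [600.3, 23.8, 37.7]
tcp_rot: [0.022, -0.704, 0.018, 0.71]
ft_force: [-0.3, -0.7, -0.4]
grip_width: 0.692
```

```bash
for i in 1; do python3 -m handwheel '{"claw":[50,50],"translation":[[0,0,-0.04],[0,0,-0.04]],"twist":[[0,0,0],[0,0,0]]}'; done
python3 -c "
from h import *
w=viewer.grab_frame('wrist'); save(w,'w7.png'); w=viewer.grab_frame('side'); save(w,'s7.png',(220,190,320,270),6)
s=bot.sense(); print(s['position'],s['ft_force'])"
```

```text
time: 9.7
position: [600.4, 23.8, 37.6]
tcp_rot: [0.021, -0.704, 0.018, 0.71]
ft_force: [-2.5, 0.1, 5.1]
grip_width: 0.698
[600.34780837  23.78408054  37.60373564] [-2.22395081 -0.04880316  3.92767456]
```

View pics/s7.png

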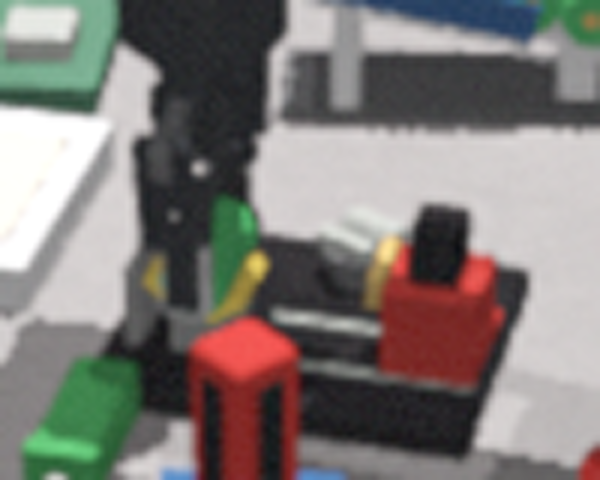

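The cell sits in the saddle with about 5 N of contact. Releasing and rising.

```bash
python3 -m handwheel '{"claw":[62,70,85,85,85],"translation":[[0,0,0],[0,0,0],[0,0,0],[0,0,0],[0,0,0]],"twist":[[0,0,0],[0,0,0],[0,0,0],[0,0,0],[0,0,0]]}'
python3 -m handwheel '{"claw":[85,85,85,85,85],"translation":[[0,0,0.6],[0,0,1.6],[0,0,3],[0,0,4.6],[0,0,5.5]],"twist":[[0,0,0],[0,0,0],[0,0,0],[0,0,0],[0,0,0]]}'
python3 -m handwheel '{"claw":[85,85,85,85],"translation":[[-1.5,0,0.3],[-2.6,0.05,0.6],[-2.6,0.1,0.6],[-2.6,0.1,0.6]],"twist":[[0,0,0],[0,0,0],[0,0,0],[0,0,0]]}'
python3 - <<'E'
from h import *
from scipy.optimize import least_squares
np.set_printoptions(precision=2,suppress=True)
w=viewer.grab_frame("wrist");s=bot.sense(); print(s["position"],tool(s)); save(w,"w8.png"); X,ok=cloud(w); im=w["img"].astype(int); r,g,b=im[...,0],im[...,1],im[...,2]
m=(g>1.5*r)&(g>1.5*b)&ok&(abs(X[...,0]-601)<30)&(abs(X[...,1]-24)<34)&(X[...,2]>40); p=X[m]; print(len(p),p.min(0),p.max(0))
def res(t):
    x,z,k=t; return np.hypot((p[:,0]-x-k*(p[:,1]-24))*np.cos(k),p[:,2]-z)-16
o=least_squares(res,[600,55,0.04],loss="soft_l1",f_scale=1); print("cell",o.x,o.cost/len(p))
m=ok&(X[...,2]>84)&(X[...,2]<95)&(abs(X[...,0]-495)<30)&(abs(X[...,1]-28)<30); q=X[m]; print("block",len(q),cv2.minAreaRect(q[:,:2].astype(np.float32)),np.median(q[:,2]))
q=X[ok&(X[...,2]>36)&(X[...,2]<55)&(abs(X[...,0]-542)<22)&(abs(X[...,1]+35)<22)];print("head",len(q),cv2.minAreaRect(q[:,:2].astype(np.float32)))
for l in ["nest","screw_slot","jaw_grip"]:
  for o in nets.pinpoint(w,l): print(l,o["position"],o["confidence"],atz(w,*o["position"],{"nest":55,"screw_slot":33,"jaw_grip":78,"feeder_end":60}[l]))
E
```

```text
time: 10.3
position: [600.3, 23.8, 37.5]
tcp_rot: [0.021, -0.704, 0.018, 0.71]
ft_force: [-0.5, 0.0, -0.2]
grip_width: 0.994
time: 10.8
position: [601.6, 23.6, 178.4]
tcp_rot: [0.021, -0.705, 0.018, 0.708]
ft_force: [0.2, 0.3, 0.2]
grip_width: 0.997
time: 11.2
position: [536.7, 26.2, 193.9]
tcp_rot: [0.021, -0.706, 0.018, 0.708]
ft_force: [0.3, 0.4, -0.2]
grip_width: 0.992
[537.14  26.11 193.52] [[-0.   -0.06 -1.  ]
 [ 0.   -1.    0.06]
 [-1.   -0.    0.  ]]
2151 [583.84  -5.    56.36] [617.5   54.07  73.17]
cell [600.62  55.39   0.05] 0.15472621041405543
block 740 ((496.7402648925781, 29.497337341308594), (27.145496368408203, 23.558443069458008), 86.48609924316406) 90.34248496355664
head 707 ((542.69287109375, -34.95899200439453), (28.573440551757812, 29.08879852294922), 63.08678436279297)
screw_slot [340.0, 189.7] 0.78 [538.35 -36.95  33.  ]
jaw_grip [278.1, 249.2] 0.83 [494.94  30.08  78.  ]
```

View pics/w8.png

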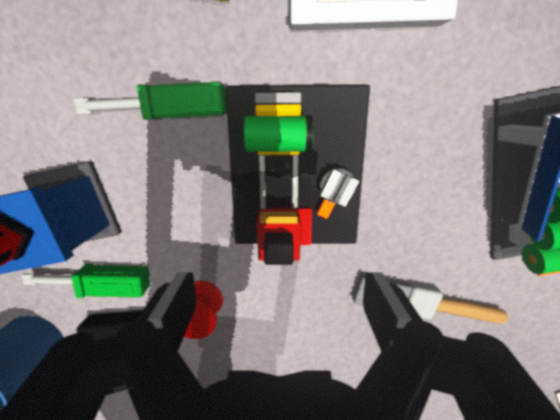

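The cell is in the saddle at (600.6, 24, 55.4), seen in the picture at (275,133). The jaw block is at (279,248). Next: grip the block by its sides and slide it.

```bash
python3 -m handwheel '{"claw":[60,55,50,50,50],"translation":[[-1.2,0.1,-0.8],[-1.64,0.12,-2],[-1.64,0.12,-3.2],[-1.64,0.12,-3.8],[-1.64,0.12,-3.8]],"twist":[[0,0,0],[0,0,0],[0,0,0],[0,0,0],[0,0,0]]}' 40
python3 -m handwheel '{"claw":[50,50,50,50],"translation":[[0,0,-0.5],[0,0,-1.0],[0,0,-1.2],[0,0,-1.2]],"twist":[[0,0,0],[0,0,0],[0,0,0],[0,0,0]]}'
python3 -c "
from h import *
w=viewer.grab_frame('wrist'); save(w,'w9.png'); s=bot.sense(); print(s['position'],s['ft_force'])"
```

```text
time: 11.9
position: [494.7, 29.2, 95.2]
tcp_rot: [0.022, -0.703, 0.018, 0.71]
ft_force: [0.5, -0.1, 0.3]
grip_width: 0.584
time: 12.3
position: [495.0, 29.2, 65.1]
tcp_rot: [0.022, -0.703, 0.018, 0.711]
ft_force: [-0.7, -0.1, -0.3]
grip_width: 0.586
[495.28397292  29.11072445  65.55048338] [-0.07386455 -0.18199519  0.636423  ]
```

View pics/w9.png

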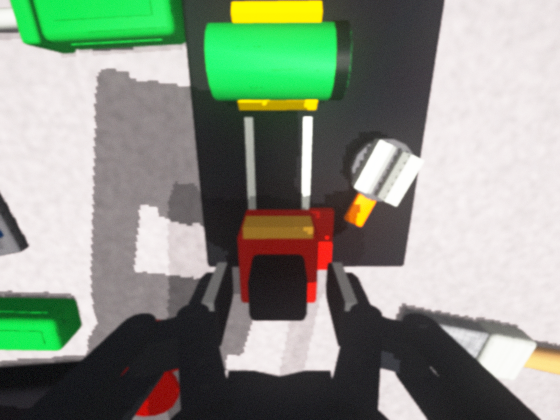

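```bash
python3 -m handwheel '{"claw":[22,22,22,22],"translation":[[0,0,0.08],[0,0,0.08],[0,0,0.08],[0,0,0.08]],"twist":[[0,0,0],[0,0,0],[0,0,0],[0,0,0]]}' 40
python3 -m handwheel '{"claw":[22,22,22,22,22],"translation":[[0.3,-0.015,0],[0.7,-0.035,0],[1.1,-0.055,0],[1.5,-0.075,0],[1.9,-0.095,0]],"twist":[[0,0,0],[0,0,0],[0,0,0],[0,0,0],[0,0,0]]}'
python3 -m handwheel '{"claw":[22,22,22,22],"translation":[[0.15,-0.01,0],[0.3,-0.015,0],[0.4,-0.02,0],[0.4,-0.02,0]],"twist":[[0,0,0],[0,0,0],[0,0,0],[0,0,0]]}'
```

```text
time: 12.75
position: [496.3, 29.8, 69.0]
tcp_rot: [0.022, -0.704, 0.017, 0.709]
ft_force: [0.4, 4.5, 5.5]
grip_width: 0.322
time: 13.25
position: [545.0, 27.4, 69.1]
tcp_rot: [0.022, -0.704, 0.017, 0.709]
ft_force: [-2.5, 0.4, 1.8]
grip_width: 0.316
time: 13.65
position: [555.3, 26.8, 69.1]
tcp_rot: [0.022, -0.705, 0.017, 0.709]
ft_force: [-0.7, 0.8, 0.1]
grip_width: 0.319
```

```bash
python3 -m handwheel '{"claw":[22,22,22,22],"translation":[[0.06,0,0],[0.12,0,0],[0.14,0,0],[0.14,0,0]],"twist":[[0,0,0],[0,0,0],[0,0,0],[0,0,0]]}'
python3 -c "
from h import *
w=viewer.grab_frame('wrist'); save(w,'w10.png'); s=bot.sense(); print(s['position'],s['ft_force'])"
```

```text
time: 14.05
position: [555.2, 26.8, 69.0]
tcp_rot: [0.022, -0.702, 0.017, 0.711]
ft_force: [-11.8, 0.1, 8.6]
grip_width: 0.313
[555.25680368  26.83649021  69.04476666] [-12.11954914  -0.85789665   8.73496013]
```

View pics/w10.png

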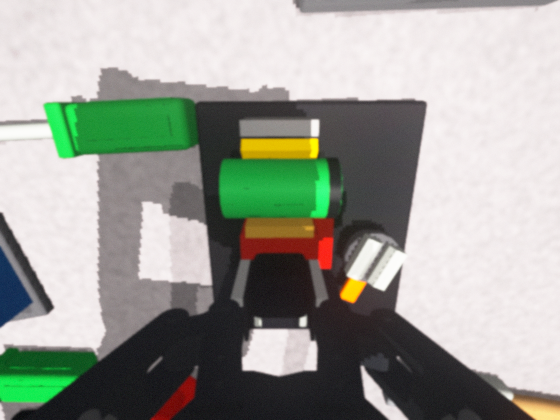

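The jaw is home: it stopped at 12 N, with the pad beside the cell at (280,228). Release, lift and go to the driver.

```bash
python3 -m handwheel '{"claw":[40,50,50,50,50],"translation":[[0,0,0],[0,0,0],[0,0,0.6],[0,0,2],[0,0,3.8]],"twist":[[0,0,0],[0,0,0],[0,0,0],[0,0,0],[0,0,0]]}'
python3 -m handwheel '{"claw":[60,70,80,80,80],"translation":[[0,0,1.8],[0,1,3.6],[-0.3,2.6,5],[-0.5,4.5,5],[-0.8,6.4,5]],"twist":[[0,0,0],[0,0,0],[0,0,0],[0,0,0],[0,0,0]]}'
python3 - <<'E'
from h import *
np.set_printoptions(precision=2,suppress=True)
w=viewer.grab_frame("wrist"); s=bot.sense(); print(s["position"],np.degrees(s["joint_pos"]),tool(s)); save(w,"w11.png"); X,ok=cloud(w); im=w["img"].astype(int); r,g,b=im[...,0],im[...,1],im[...,2]
red=(r>2*g)&(r>2*b)
q=X[ok&red&(X[...,2]>164)&(X[...,2]<176)&(abs(X[...,0]-528)<40)&(abs(X[...,1]-266)<40)]; print("top",len(q),cv2.minAreaRect(q[:,:2].astype(np.float32)),np.median(q[:,2]))
blue=(b>1.5*r)&(b>50)
q=X[ok&blue&(X[...,2]>84)&(X[...,2]<96)&(abs(X[...,0]-528)<60)&(abs(X[...,1]-266)<60)]; print("stand",len(q),cv2.minAreaRect(q[:,:2].astype(np.float32)))
E
```

```text
time: 14.6
position: [554.6, 26.8, 163.4]
tcp_rot: [0.022, -0.701, 0.017, 0.712]
ft_force: [0.9, -1.2, -0.2]
grip_width: 0.588
time: 15.1
position: [536.2, 188.2, 290.9]
tcp_rot: [0.023, -0.704, 0.018, 0.71]
ft_force: [1.0, -0.6, -0.4]
grip_width: 0.939
[533.27 196.11 290.02] [  8.38  15.18  79.31   0.88  86.11 101.27] [[-0.01 -0.05 -1.  ]
 [ 0.01 -1.    0.05]
 [-1.   -0.01  0.01]]
top 926 ((529.2947387695312, 266.8092346191406), (29.508586883544922, 30.147930145263672), 52.56552505493164) 170.40619542789494
stand 2084 ((528.8426513671875, 267.0394592285156), (70.58197784423828, 70.24268341064453), 8.84798812866211)
```

View pics/w11.png

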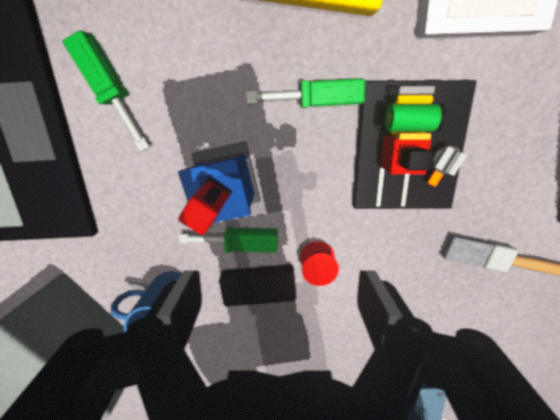

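```bash
python3 -m handwheel '{"claw":[80,80,80,80,80],"translation":[[-0.05,1,0],[-0.1,2,0],[-0.18,2.8,0],[-0.18,2.8,0],[-0.18,2.8,-0.5]],"twist":[[0,0,8],[0,0,16],[0,0,24],[0,0,32],[0,0,40]]}'
python3 -m handwheel '{"claw":[80,80,80,80,80],"translation":[[0,0,-1],[0,0,-2],[0,0,-2.5],[0,0,-2.5],[0,0,-2.5]],"twist":[[0,0,8],[0,0,15.5],[0,0,15.5],[0,0,15.5],[0,0,15.5]]}'
cat >> h.py <<'E'
def align(yaw_y_deg, s=None):
    "twist (deg) that brings tool to pointing straight down with tool y at given angle"
    from scipy.spatial.transform import Rotation as R
    s=s or bot.sense(); a=np.radians(yaw_y_deg); x=np.array([0,0,-1.]); y=np.array([np.cos(a),np.sin(a),0]); T=np.stack([x,y,np.cross(x,y)],1)
    return np.degrees(R.from_matrix(T@tool(s).T).as_rotvec())
E
python3 - <<'E'
from h import *
np.set_printoptions(precision=2,suppress=True)
w=viewer.grab_frame("wrist"); s=bot.sense(); print(s["position"],np.degrees(s["joint_pos"]),align(-37.5)); save(w,"w12.png"); X,ok=cloud(w); im=w["img"].astype(int); r,g,b=im[...,0],im[...,1],im[...,2]
red=(r>2*g)&(r>2*b)
q=X[ok&red&(X[...,2]>164)&(X[...,2]<176)&(abs(X[...,0]-528)<40)&(abs(X[...,1]-266)<40)]; print("top",len(q),cv2.minAreaRect(q[:,:2].astype(np.float32)),np.median(q[:,2]))
blue=(b>1.5*r)&(b>50)
q=X[ok&blue&(X[...,2]>84)&(X[...,2]<96)&(abs(X[...,0]-528)<60)&(abs(X[...,1]-266)<60)]; print("stand",len(q),cv2.minAreaRect(q[:,:2].astype(np.float32)))
E
```

```text
time: 15.65
position: [530.1, 267.2, 279.1]
tcp_rot: [-0.224, -0.666, -0.23, 0.674]
ft_force: [0.7, 0.8, -0.8]
grip_width: 0.938
time: 16.15
position: [530.8, 267.3, 217.3]
tcp_rot: [-0.312, -0.629, -0.317, 0.637]
ft_force: [0.3, -0.5, 0.5]
grip_width: 0.938
[531.07 267.38 217.87] [15.84 20.27 82.24  0.24 78.14 52.94] [-0.05 -0.68 -0.35]
top 1565 ((529.2080688476562, 268.79364013671875), (28.594127655029297, 28.512479782104492), 53.0001220703125) 170.26072548946203
stand 3172 ((529.1904907226562, 267.7601623535156), (70.64996337890625, 70.02262115478516), 9.06340503692627)
```

View pics/w12.png

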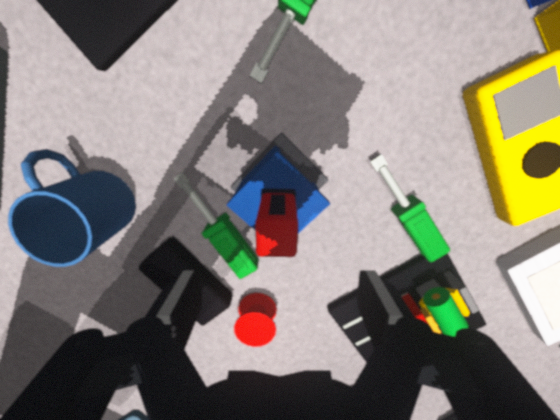

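```bash
python3 -m handwheel '{"claw":[80,80,80,80,80],"translation":[[-0.08,0,-0.5],[-0.08,0,-1.2],[-0.08,0,-1.8],[-0.08,0,-2.2],[-0.08,0,-2.2]],"twist":[[0,-0.7,-0.4],[0,-0.7,-0.4],[0,-0.7,-0.4],[0,-0.7,-0.4],[0,-0.7,-0.4]]}'
python3 - <<'E'
from h import *
np.set_printoptions(precision=2,suppress=True)
w=viewer.grab_frame("wrist"); s=bot.sense(); print(s["position"],align(-37.5)); save(w,"w13.png")
w=viewer.grab_frame("side");save(w,"s13.png",(200,180,340,330),4)
E
```

```text
time: 16.7
position: [528.9, 267.2, 162.4]
tcp_rot: [-0.312, -0.634, -0.312, 0.635]
ft_force: [0.2, -0.3, 1.1]
grip_width: 0.936
[529.34 267.4  163.27] [-0.05  0.04  0.09]
```

View pics/w13.png

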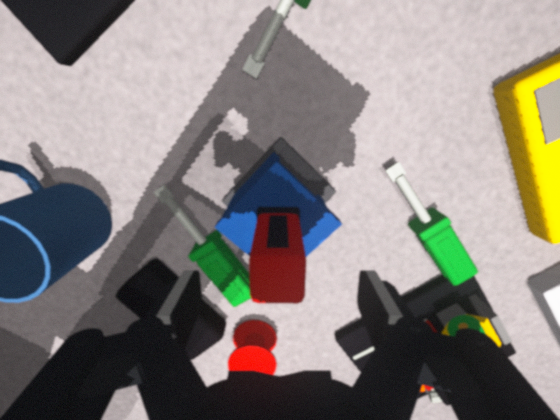

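View pics/s13.png

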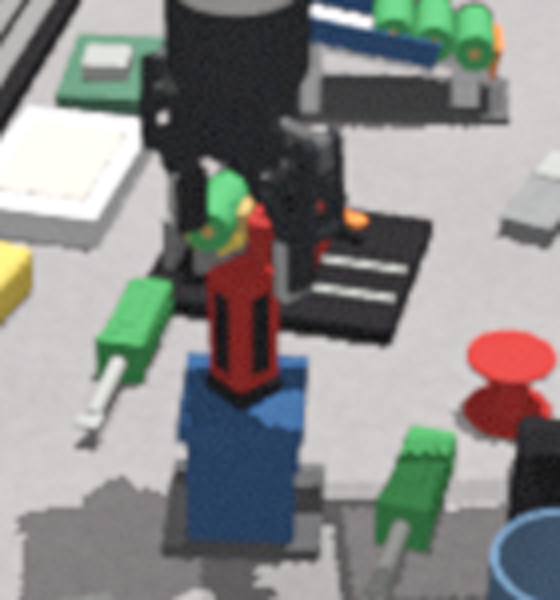

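The red handle, at (277,255), is between the fingers. Descend and grip.

```bash
python3 -m handwheel '{"claw":[80,80,80,80,60],"translation":[[0,0,-0.6],[0,0,-1.2],[0,0,-1.6],[0,0,-1.6],[0,0,-1.6]],"twist":[[0,0,0],[0,0,0],[0,0,0],[0,0,0],[0,0,0]]}' 80
python3 -m handwheel '{"claw":[45,25,20,20,20],"translation":[[0,0,0],[0,0,0],[0,0,0],[0,0,0],[0,0,0]],"twist":[[0,0,0],[0,0,0],[0,0,0],[0,0,0],[0,0,0]]}' 80
python3 -m handwheel '{"claw":[20,20],"translation":[[0,0,0],[0,0,0]],"twist":[[0,0,0],[0,0,0]]}' 80
python3 -c "
from h import *
w=viewer.grab_frame('wrist'); save(w,'w14.png'); s=bot.sense(); print(s['position'],s['ft_force'],s['moment'],align(-37.5))"
```

```text
time: 17.3
position: [530.1, 267.6, 124.4]
tcp_rot: [0.312, 0.635, 0.312, -0.633]
ft_force: [0.1, -0.3, -0.0]
grip_width: 0.789
time: 17.8
position: [530.4, 267.9, 125.2]
tcp_rot: [0.312, 0.636, 0.312, -0.633]
ft_force: [-1.1, 0.9, 4.4]
grip_width: 0.339
time: 18.0
position: [530.4, 267.8, 125.1]
tcp_rot: [0.312, 0.636, 0.312, -0.633]
ft_force: [0.2, 0.2, 2.0]
grip_width: 0.339
[530.44810267 267.84580916 125.13717742] [-0.92369867  0.94364037  2.31853775] [0.05388189 0.06662594 0.02625086] [-0.10954864  0.20246031  0.08126217]
```

View pics/w14.png

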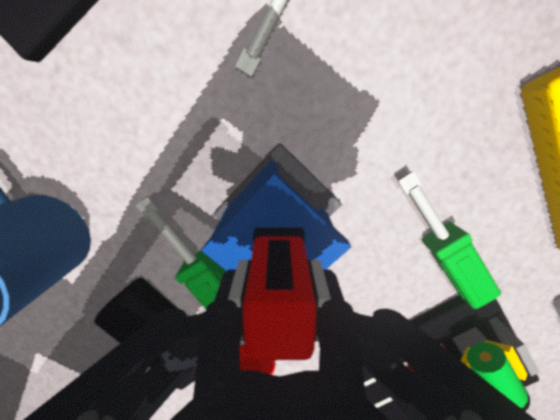

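```bash
python3 -m handwheel '{"claw":[20,20,20,20,20],"translation":[[0,0,0.5],[0,0,1.2],[0,0,2.2],[0,0,3.4],[0,0,4.4]],"twist":[[0,0,0],[0,0,0],[0,0,0],[0,0,0],[0,0,0]]}' 80
python3 -m handwheel '{"claw":[20,20],"translation":[[0,0,0],[0,0,0]],"twist":[[0,0,0],[0,0,0]]}' 80
python3 - <<'E'
from h import *
np.set_printoptions(precision=2,suppress=True)
s=bot.sense(); print(s["position"],align(-37.5),np.degrees(s["joint_pos"]))
w=viewer.grab_frame("wrist"); save(w,"w15.png",(200,120,360,300),4)
w=viewer.grab_frame("side");save(w,"s15.png",(210,180,310,290),6)
E
```

```text
time: 18.55
position: [530.5, 267.7, 237.1]
tcp_rot: [0.312, 0.636, 0.312, -0.633]
ft_force: [-0.1, 0.4, -1.9]
grip_width: 0.347
time: 18.75
position: [530.6, 267.7, 237.6]
tcp_rot: [0.312, 0.636, 0.312, -0.632]
ft_force: [-0.2, -1.0, -1.6]
grip_width: 0.343
[530.62 267.74 237.62] [-0.12  0.31  0.08] [16.01 18.95 81.34  0.03 79.38 53.59]
```

View pics/w15.png

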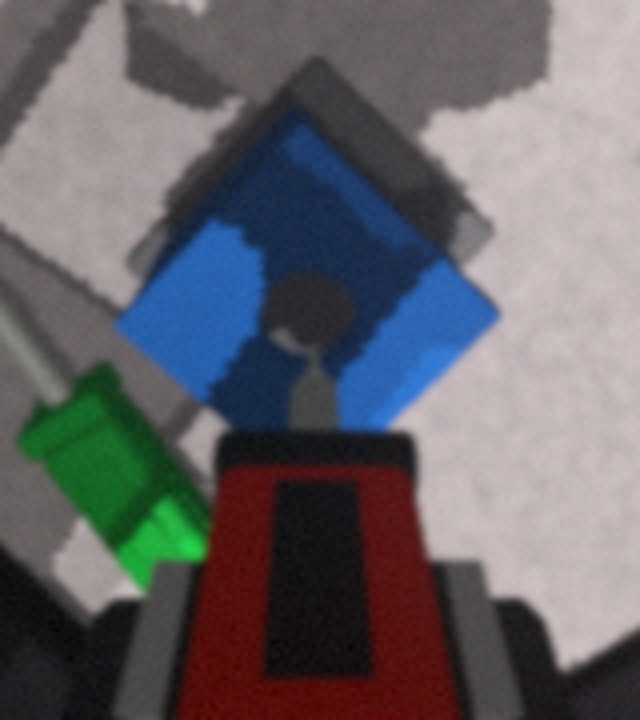

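View pics/s15.png

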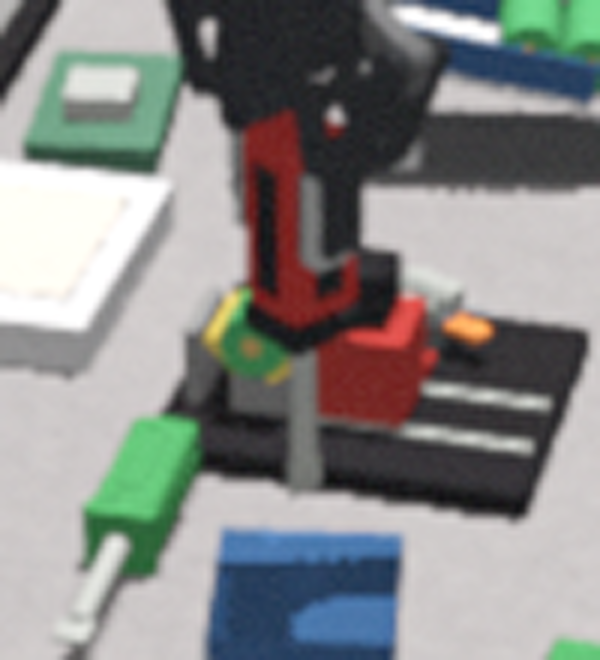

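The wrist view shows the shank tapering to a thin edge at crop (315,360), so the blade is edge-on to the camera and its width lies at about 52.5°. Carry it to the screw and turn about +100° so the blade lines up with the slot at about 152.8°.

```bash
python3 -m handwheel '{"claw":[20,20,20,20,20],"translation":[[0,-0.6,0],[0.05,-1.6,0],[0.1,-2.7,0],[0.15,-3.8,0],[0.2,-4.9,0]],"twist":[[0,0,8],[0,0,16],[0,0,24],[0,0,32],[0,0,40]]}' 80
python3 -m handwheel '{"claw":[20,20,20,20,20],"translation":[[0,-1.1,0],[0.05,-2.2,0],[0.1,-3.3,0],[0.15,-4.4,0],[0.2,-5.5,0]],"twist":[[0,0,8],[0,0,16],[0,0,24],[0,0,32],[0,0,40]]}' 80
python3 -m handwheel '{"claw":[20,20,20,20,20],"translation":[[0,-0.8,0],[0.05,-1.5,0],[0.05,-1.5,0],[0.05,-1.5,0],[0.05,-1.5,0]],"twist":[[0,0,8],[0,0,16],[0,0,20],[0,0,20],[0,0,20]]}' 80
python3 - <<'E'
from h import *
np.set_printoptions(precision=2,suppress=True)
w=viewer.grab_frame("wrist"); save(w,"w16.png")
s=bot.sense(); print(s["position"],align(62.8),np.degrees(s["joint_pos"]))
E
```

```text
time: 19.35
position: [533.6, 143.9, 233.7]
tcp_rot: [0.511, 0.487, 0.513, -0.488]
ft_force: [-0.3, 0.7, -1.5]
grip_width: 0.341
time: 19.85
position: [537.6, 5.5, 231.9]
tcp_rot: [0.646, 0.28, 0.651, -0.282]
ft_force: [0.8, 0.3, -1.5]
grip_width: 0.344
time: 20.35
position: [538.2, -31.8, 230.7]
tcp_rot: [0.685, 0.164, 0.69, -0.167]
ft_force: [0.3, -0.1, -2.3]
grip_width: 0.337
[538.33 -31.65 231.04] [ 0.1  -0.46 -0.2 ] [-15.07  14.01  89.06  -0.23  77.35 -78.02]
```

View pics/w16.png

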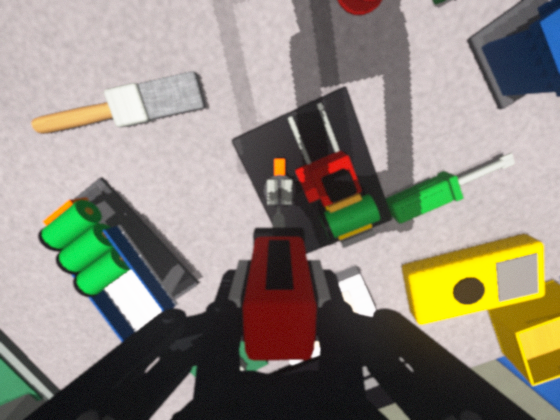

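```bash
python3 -m handwheel '{"claw":[20,20,20,20,20],"translation":[[0.17,-0.13,-0.6],[0.17,-0.13,-1.4],[0.17,-0.13,-2.2],[0.17,-0.13,-2.6],[0.17,-0.13,-2.6]],"twist":[[0,-0.4,-0.2],[0,-0.4,-0.2],[0,-0.4,-0.2],[0,-0.4,-0.2],[0,-0.4,-0.2]]}' 80
python3 - <<'E'
from h import *
np.set_printoptions(precision=2,suppress=True)
w=viewer.grab_frame("wrist"); save(w,"w17.png",(220,130,340,230),6)
s=bot.sense(); print(s["position"],align(62.8),s["ft_force"])
X,ok=cloud(w); p=s["position"]
for z in range(52,88,5):
    q=X[ok&(abs(X[...,2]-z)<2.5)&(np.hypot(X[...,0]-p[0],X[...,1]-p[1])<14)]
    if len(q): print(z,len(q),q.mean(0)-[p[0],p[1],0], q.min(0)[:2]-p[:2],q.max(0)[:2]-p[:2])
q=X[ok&(X[...,2]>36)&(X[...,2]<46)&(np.hypot(X[...,0]-542.7,X[...,1]+35)<19)];print("head",len(q),cv2.minAreaRect(q[:,:2].astype(np.float32)))
for l,z in (("driver_tip",None),("screw_slot",33)):
  for o in nets.pinpoint(w,l): print(l,o["position"],o["confidence"],atz(w,*o["position"],z or p[2]-105.1))
print("proj tcp tip",proj(w,p-[0,0,105]),"slot",proj(w,[542.7,-35,33]))
t=viewer.grab_frame("side"); save(t,"s17.png",(230,170,330,260),6)
E
```

```text
time: 20.9
position: [541.4, -34.2, 164.4]
tcp_rot: [0.686, 0.166, 0.689, -0.167]
ft_force: [-0.8, -0.1, -0.2]
grip_width: 0.343
[542.27 -34.5  165.63] [ 0.08 -0.14  0.  ] [ 0.88 -0.49 -0.89]
62 5 [-4.78  2.32 61.87] [-5.26  1.75] [-4.1   3.14]
67 6 [-4.83  2.54 67.59] [-5.38  1.69] [-4.1   3.33]
72 19 [-3.14  1.58 72.98] [-5.13 -4.45] [1.63 3.94]
77 27 [-2.39  0.59 76.91] [-4.   -4.29] [1.29 4.06]
82 24 [-2.23  1.07 82.13] [-3.78 -4.26] [1.11 4.17]
87 24 [-2.31  1.05 86.85] [-3.88 -3.89] [0.91 4.14]
head 713 ((542.5739135742188, -33.98863983154297), (27.497982025146484, 29.27638053894043), 62.18962478637695)
driver_tip [280.6, 213.0] 0.65 [543.83 -33.67  60.53]
driver_tip [496.8, 298.9] 0.63 [718.33 113.02  60.53]
screw_slot [279.3, 203.0] 0.62 [542.7  -34.38  33.  ]
screw_slot [278.8, 211.9] 0.49 [550.53 -38.94  33.  ]
proj tcp tip [278.94 211.94] slot [278.73 203.29]
```

View pics/w17.png

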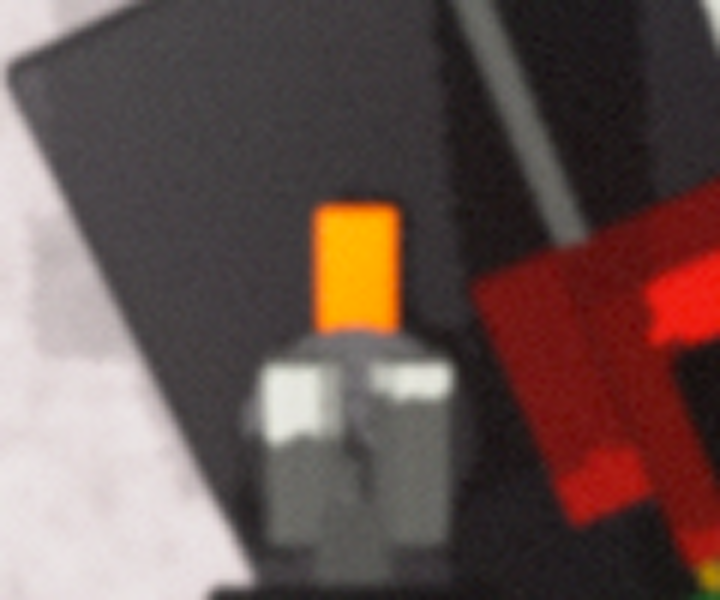

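View pics/s17.png

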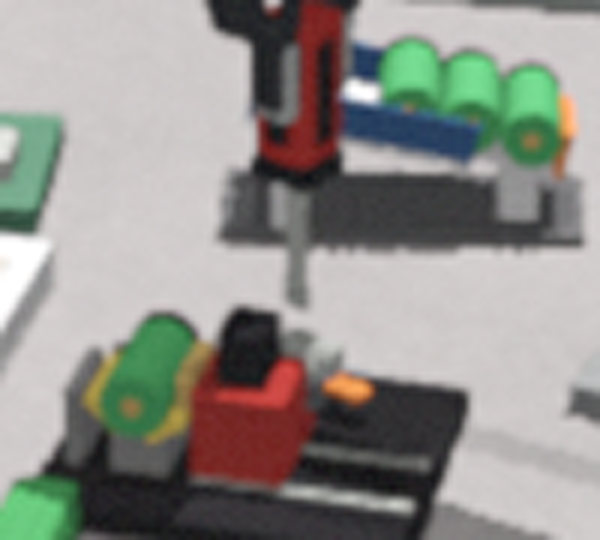

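The blade is edge-on and directly over the slot. In the crop the slot is at (355,430) and the blade comes up at (345,570). By depth, the lateral offset is under 0.3 mm. Lowering it in.

```bash
python3 -m handwheel '{"claw":[20,20,20,20,20],"translation":[[-0.02,0.01,-0.25],[-0.03,0.02,-0.5],[-0.03,0.02,-0.7],[-0.03,0.02,-0.8],[-0.03,0.02,-0.8]],"twist":[[0,0,0],[0,0,0],[0,0,0],[0,0,0],[0,0,0]]}' 80
python3 -m handwheel '{"claw":[20,20,20,20],"translation":[[0,0,-0.1],[0,0,-0.18],[0,0,-0.22],[0,0,-0.22]],"twist":[[0,0,0],[0,0,0],[0,0,0],[0,0,0]]}' 80
python3 -c "
from h import *
w=viewer.grab_frame('wrist'); save(w,'w18.png',(220,130,340,230),6); s=bot.sense(); print(s['position'],s['ft_force'],s['moment'],align(62.8))"
```

```text
time: 21.6
position: [542.2, -34.4, 146.5]
tcp_rot: [0.687, 0.166, 0.687, -0.167]
ft_force: [-0.1, -0.1, -1.9]
grip_width: 0.342
time: 22.0
position: [542.1, -34.4, 140.8]
tcp_rot: [0.687, 0.166, 0.687, -0.167]
ft_force: [-0.2, 1.2, -1.3]
grip_width: 0.34
[542.19209621 -34.39557926 140.94715165] [-0.0174405  -0.51481612 -0.60560109] [ 0.04729221 -0.01327585  0.01390473] [ 0.11493199 -0.02389353  0.00306012]
```

View pics/w18.png

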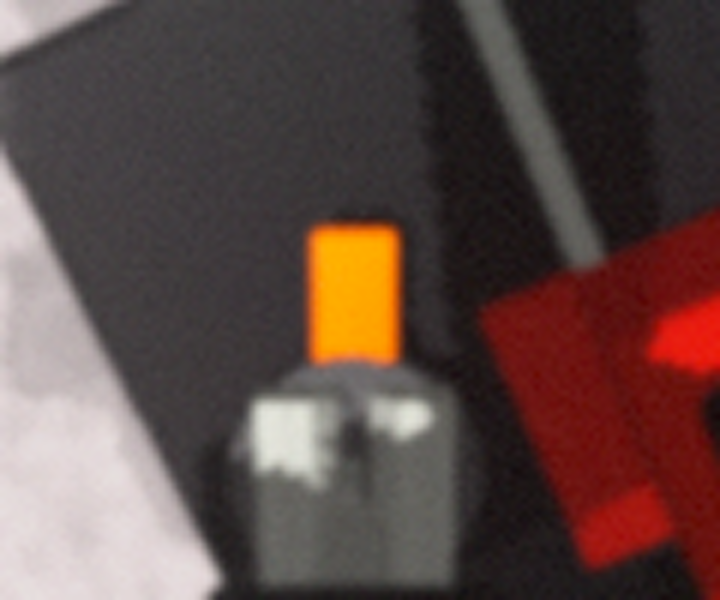

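```bash
python3 -m handwheel '{"claw":[20,20,20],"translation":[[0,0,-0.06],[0,0,-0.1],[0,0,-0.1]],"twist":[[0,0,0],[0,0,0],[0,0,0]]}' 80
python3 -m handwheel '{"claw":[20,20],"translation":[[0,0,-0.04],[0,0,-0.06]],"twist":[[0,0,0],[0,0,0]]}' 80
```

```text
time: 22.35
position: [542.1, -34.4, 138.3]
tcp_rot: [0.687, 0.166, 0.687, -0.167]
ft_force: [-0.1, 0.1, -0.0]
grip_width: 0.343
time: 22.55
position: [542.4, -34.5, 137.8]
tcp_rot: [0.688, 0.166, 0.687, -0.167]
ft_force: [-2.5, 1.2, 8.9]
grip_width: 0.339
```

```bash
python3 -m handwheel '{"claw":[20,20,20,20,20],"translation":[[0,0,-0.04],[0,0,-0.04],[0,0,-0.04],[0,0,-0.04],[0,0,-0.04]],"twist":[[0,0,0],[0,0,-5],[0,0,-11],[0,0,-17],[0,0,-23]]}' 80
python3 -c "
from h import *
s=bot.sense(); print(s['position'],s['ft_force'],s['moment'],align(62.8))
w=viewer.grab_frame('wrist'); save(w,'w19.png',(200,110,360,230),5)"
```

```text
time: 23.05
position: [543.4, -34.4, 137.9]
tcp_rot: [0.641, 0.301, 0.639, -0.302]
ft_force: [0.3, 1.8, 3.4]
grip_width: 0.343
[543.40371069 -34.3641749  137.92968434] [0.25981272 1.76539432 3.39257299] [ 0.21036967 -0.09480334  0.14833204] [ 0.11239402  0.14567201 23.23429725]
```

View pics/w19.png

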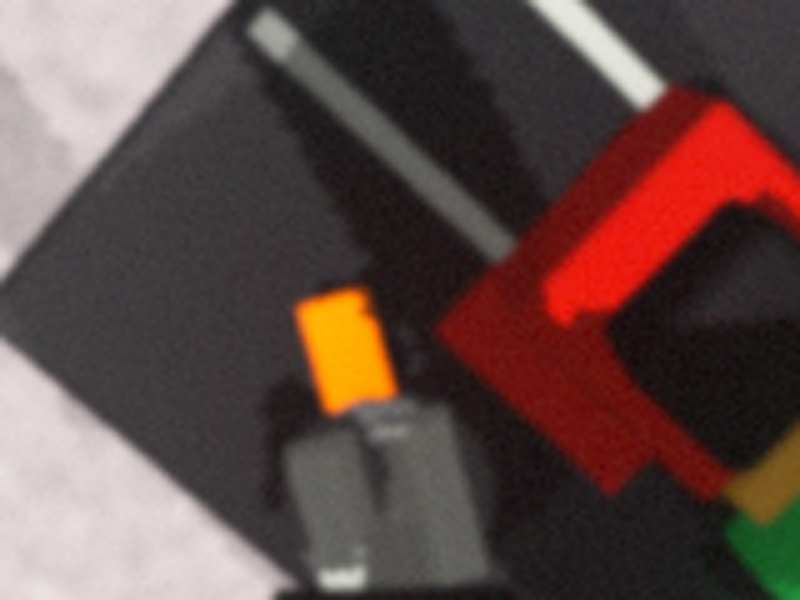

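The screw is following, about 10° behind the blade, which matches the stated play. It is still seated, so I keep turning.

```bash
python3 -m handwheel '{"claw":[20,20,20,20,20],"translation":[[0,0,-0.06],[0,0,-0.06],[0,0,-0.06],[0,0,-0.06],[0,0,-0.06]],"twist":[[0,0,-6],[0,0,-12],[0,0,-18],[0,0,-24],[0,0,-30]]}' 80
python3 -m handwheel '{"claw":[20,20,20,20],"translation":[[0,0,-0.06],[0,0,-0.06],[0,0,-0.06],[0,0,-0.06]],"twist":[[0,0,-5],[0,0,-10],[0,0,-15],[0,0,-17]]}' 80
python3 -c "
from h import *
s=bot.sense(); print(s['position'],s['ft_force'],s['moment'],align(62.8))
w=viewer.grab_frame('wrist'); save(w,'w20.png',(200,110,360,230),5)"
```

```text
time: 23.6
position: [543.5, -34.9, 137.8]
tcp_rot: [0.54, 0.457, 0.537, -0.459]
ft_force: [-3.4, -1.5, 9.1]
grip_width: 0.341
time: 24.0
position: [543.3, -35.3, 137.8]
tcp_rot: [-0.466, -0.532, -0.463, 0.534]
ft_force: [-4.1, -1.1, 10.5]
grip_width: 0.341
[543.34739524 -35.33660329 137.81196137] [-4.12272175 -1.06263357 10.48170067] [-0.09870012  1.06413768  0.03499881] [ 0.28433445  0.21916804 70.64545128]
```

View pics/w20.png

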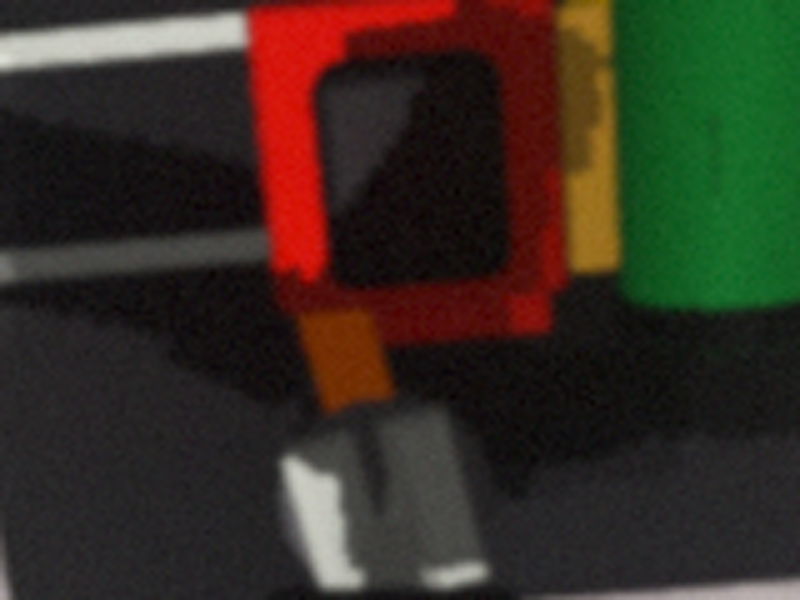

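```bash
python3 -m handwheel '{"claw":[20,20,20,20],"translation":[[0,0,-0.05],[0,0,-0.05],[0,0,-0.05],[0,0,-0.05]],"twist":[[0,0,-3],[0,0,-5],[0,0,-8],[0,0,-8]]}' 80
python3 -c "
from h import *
s=bot.sense(); print(s['position'],s['ft_force'],s['moment'],align(62.8))
w=viewer.grab_frame('wrist'); save(w,'w21.png',(200,110,360,230),5)"
```

```text
time: 24.45
position: [543.2, -35.5, 137.8]
tcp_rot: [-0.428, -0.563, -0.425, 0.566]
ft_force: [-3.2, 0.1, 10.2]
grip_width: 0.337
[543.16628995 -35.51830114 137.81742774] [-3.19325727  0.08986054 10.23167929] [0.07304142 0.83879903 0.04205993] [ 0.33014294  0.23571    78.62714242]
```

View pics/w21.png

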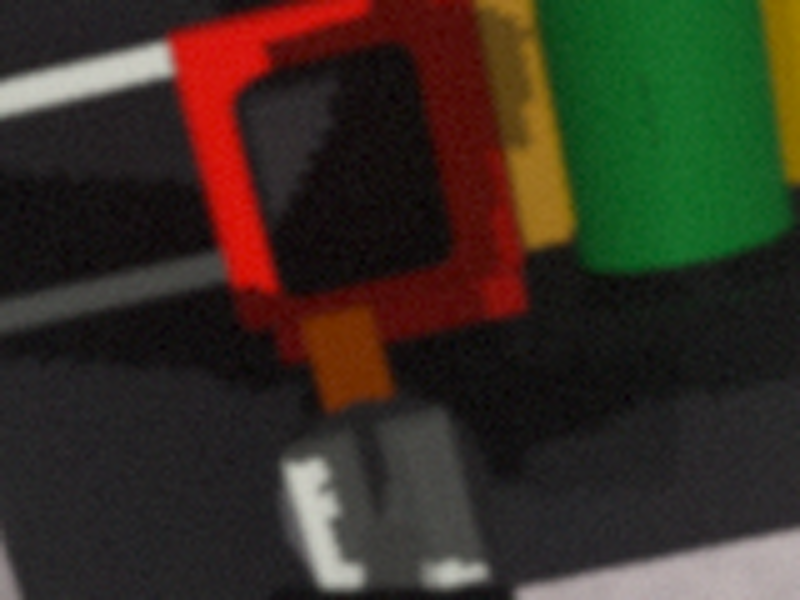

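The tab is now perpendicular to the jaw edge and over the foot. One more small turn to confirm the stop.

```bash
python3 -m handwheel '{"claw":[20,20,20,20],"translation":[[0,0,-0.05],[0,0,-0.05],[0,0,-0.05],[0,0,-0.05]],"twist":[[0,0,-2],[0,0,-4],[0,0,-5],[0,0,-5]]}' 80
python3 -c "
from h import *
s=bot.sense(); print(s['position'],s['ft_force'],s['moment'],align(62.8))
w=viewer.grab_frame('wrist'); save(w,'w22.png',(200,110,360,230),5)"
```

```text
time: 24.9
position: [543.2, -35.7, 137.9]
tcp_rot: [-0.404, -0.58, -0.4, 0.583]
ft_force: [-3.0, 0.8, 9.3]
grip_width: 0.337
[543.21025717 -35.66297619 137.85739851] [-3.04787284  0.82262122  9.33316642] [0.11109059 0.71591059 0.16059074] [ 0.34279463  0.27988357 83.44521865]
```

View pics/w22.png

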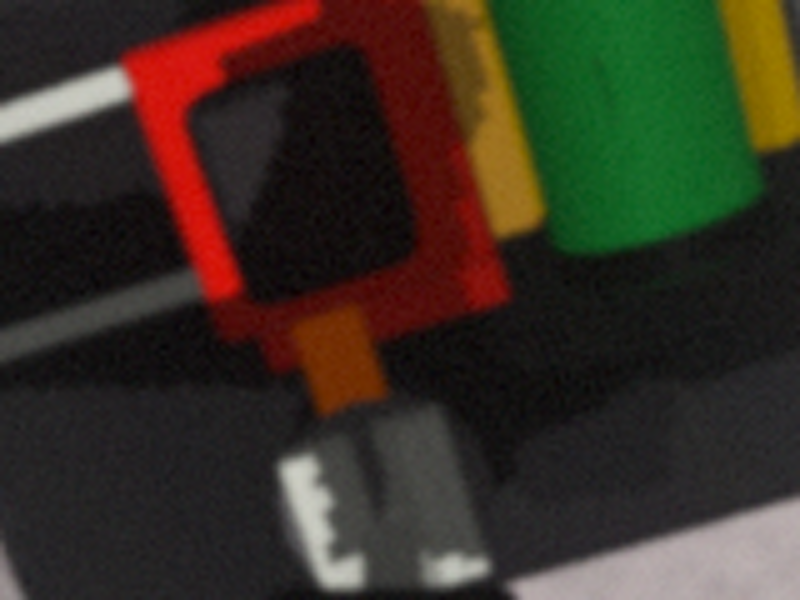

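The wrist moment has risen to 0.16 N·m, well above the friction, so the screw is at its stop. Back off the play, lift out and return to the stand.

```bash
python3 -m handwheel '{"claw":[20,20,20,20,20],"translation":[[0,0,0],[0,0,0],[0,0,0.3],[0,0,0.8],[0,0,1.6]],"twist":[[0,0,5],[0,0,9],[0,0,9],[0,0,9],[0,0,9]]}' 80
python3 -m handwheel '{"claw":[20,20,20,20,20],"translation":[[0,0,1.2],[0,0,2.4],[0,0.4,2.5],[0,1.2,2.5],[-0.05,2.2,2.5]],"twist":[[0,0,0],[0,0,0],[0,0,-5],[0,0,-10],[0,0,-15]]}' 80
python3 -m handwheel '{"claw":[20,20,20,20,20],"translation":[[-0.1,1.2,0],[-0.15,2.4,0],[-0.2,3.6,0],[-0.3,4.8,0],[-0.3,6,0]],"twist":[[0,0,-5],[0,0,-11],[0,0,-11],[0,0,-11],[0,0,-11]]}' 80
python3 -c "
from h import *
s=bot.sense(); print(s['position'],s['ft_force'],s['moment'],align(-37.5))
w=viewer.grab_frame('wrist'); save(w,'w23.png')"
```

```text
time: 25.45
position: [542.5, -35.5, 178.0]
tcp_rot: [-0.448, -0.546, -0.445, 0.55]
ft_force: [0.8, -0.5, -0.4]
grip_width: 0.344
time: 25.95
position: [541.8, 19.3, 242.1]
tcp_rot: [-0.371, -0.602, -0.367, 0.604]
ft_force: [0.2, -0.1, -1.7]
grip_width: 0.343
time: 26.45
position: [534.1, 170.5, 243.3]
tcp_rot: [-0.311, -0.635, -0.308, 0.637]
ft_force: [-0.1, -0.8, -0.7]
grip_width: 0.339
[534.10700494 170.4843102  243.34836324] [-0.13632088 -0.82057431 -0.72440484] [-0.05542317  0.00058188 -0.03026145] [ 0.35452926 -0.05382827  0.58965709]
```

View pics/w23.png

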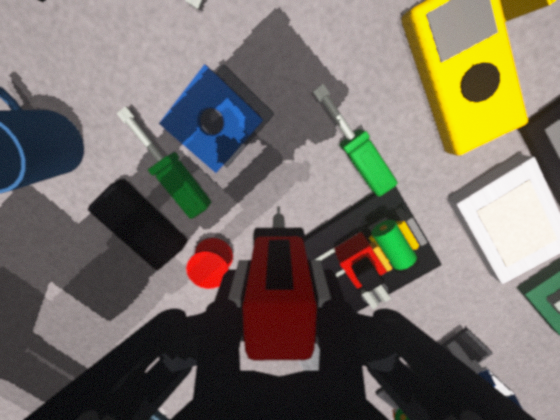

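```bash
python3 -m handwheel '{"claw":[20,20,20,20,20],"translation":[[-0.05,1.3,0],[-0.1,2.6,0],[-0.15,3.6,0],[-0.15,3.9,0],[-0.15,3.9,0]],"twist":[[0.35,0,0.6],[0.35,0,0.6],[0.35,0,0.6],[0.35,0,0.6],[0.35,0,0.6]]}' 80
python3 - <<'E'
from h import *
np.set_printoptions(precision=2,suppress=True)
w=viewer.grab_frame("wrist"); save(w,"w24.png",(200,120,360,300),4); s=bot.sense(); p=s["position"]; print(p,align(-37.5))
X,ok=cloud(w); im=w["img"].astype(int); r,g,b=im[...,0],im[...,1],im[...,2]
q=X[ok&(b>1.5*r)&(b>40)&(X[...,2]>84)&(X[...,2]<96)&(abs(X[...,0]-528)<60)&(abs(X[...,1]-266)<60)]; print("stand",len(q),cv2.minAreaRect(q[:,:2].astype(np.float32)))
q=X[ok&(X[...,2]<75)&(np.hypot(X[...,0]-529,X[...,1]-267)<20)];print("hole pts",len(q))
for z in (p[2]-90,p[2]-75,p[2]-60,p[2]-50):
    q=X[ok&(abs(X[...,2]-z)<3)&(np.hypot(X[...,0]-p[0],X[...,1]-p[1])<16)]
    if len(q): print(z,len(q),q.mean(0)[:2]-p[:2])
E
```

```text
time: 27.0
position: [530.0, 273.0, 243.8]
tcp_rot: [0.313, 0.634, 0.315, -0.633]
ft_force: [0.3, -0.1, -0.8]
grip_width: 0.342
[530.12 272.04 243.72] [-0.18 -0.03 -0.16]
stand 3490 ((529.2752685546875, 267.6015625), (70.31392669677734, 70.26487731933594), 8.816182136535645)
hole pts 134
153.71634694018547 31 [2.17 3.6 ]
168.71634694018547 33 [1.8  3.08]
183.71634694018547 5 [2.49 3.53]
```

View pics/w24.png

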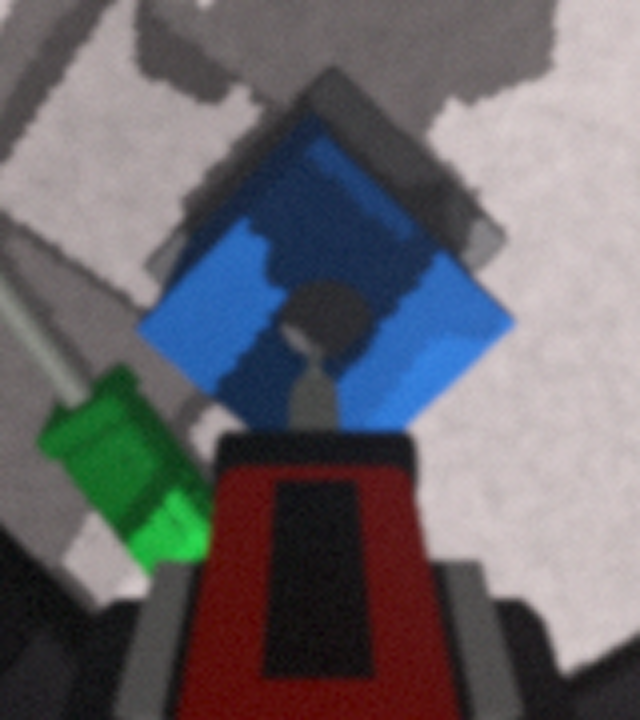

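```bash
python3 -m handwheel '{"claw":[20,20,20,20,20],"translation":[[0,-0.16,0],[0,-0.16,0],[0,-0.16,-0.3],[0,-0.16,-0.6],[0,-0.16,-0.7]],"twist":[[-0.2,0,-0.1],[-0.2,0,-0.1],[-0.2,0,-0.1],[-0.2,0,-0.1],[-0.2,0,-0.1]]}' 80
python3 -m handwheel '{"claw":[20,20],"translation":[[0,0,-0.1],[0,0,-0.1]],"twist":[[0,0,0],[0,0,0]]}' 80
python3 -c "
from h import *
w=viewer.grab_frame('wrist'); save(w,'w25.png',(200,120,360,300),4);s=bot.sense(); print(s['position'],s['ft_force'],align(-37.5))
w=viewer.grab_frame('side'); save(w,'s25.png',(210,180,310,290),6)"
```

```text
time: 27.55
position: [529.5, 267.5, 224.6]
tcp_rot: [-0.313, -0.633, -0.313, 0.635]
ft_force: [-0.3, 1.0, -0.7]
grip_width: 0.345
time: 27.75
position: [529.1, 267.3, 221.3]
tcp_rot: [-0.313, -0.633, -0.313, 0.636]
ft_force: [0.1, -0.2, -1.7]
grip_width: 0.338
[529.27482046 267.41950585 221.71603463] [-0.55954677  0.43621499 -0.99173255] [ 0.0742557  -0.20919237 -0.02354833]
```

View pics/w25.png

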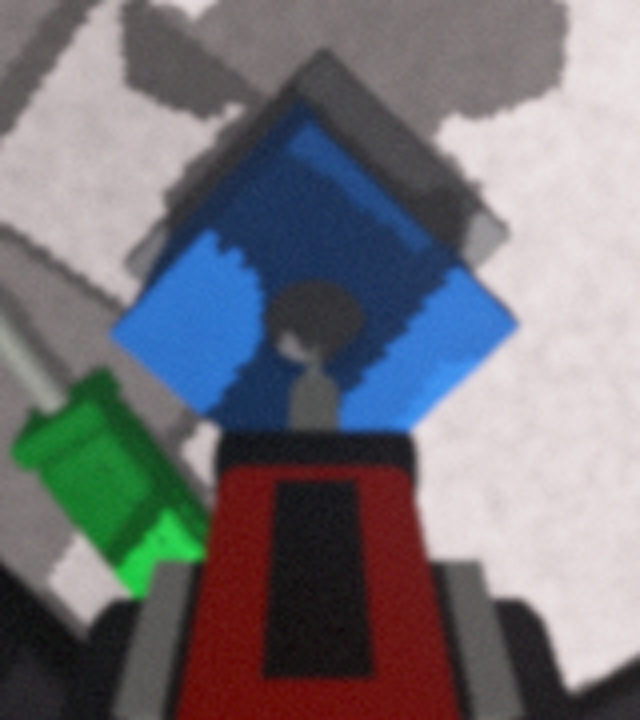

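View pics/s25.png

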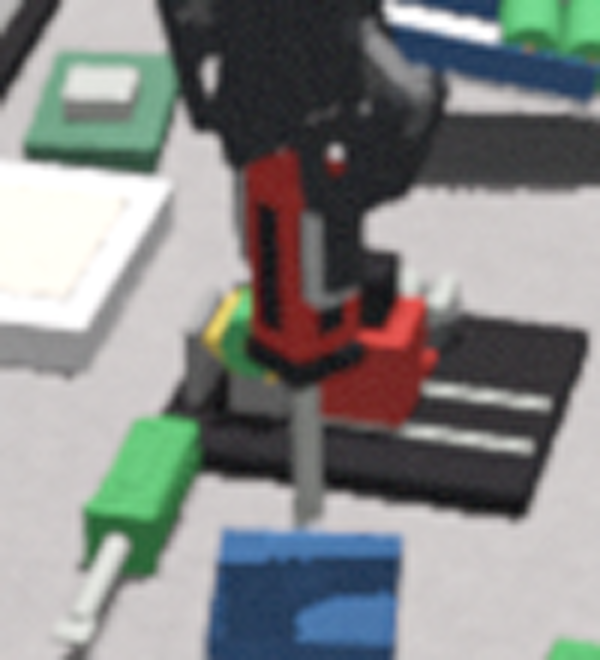

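```bash
python3 -m handwheel '{"claw":[20,20,20,20,20],"translation":[[0.04,0.02,-0.3],[0.04,0.02,-0.7],[0.04,0.02,-1.1],[0.04,0.02,-1.5],[0.04,0.02,-1.8]],"twist":[[0,-0.2,0],[0,-0.2,0],[0,-0.2,0],[0,-0.2,0],[0,-0.2,0]]}' 80
python3 -m handwheel '{"claw":[20,20,20,20,20],"translation":[[0.02,0.01,-0.4],[0.02,0.01,-0.8],[0.02,0.01,-1.2],[0.02,0.01,-1.6],[0.02,0.01,-1.7]],"twist":[[0,0,0],[0,0,0],[0,0,0],[0,0,0],[0,0,0]]}' 80
python3 -m handwheel '{"claw":[20,20],"translation":[[0,0,0],[0,0,0]],"twist":[[0,0,0],[0,0,0]]}' 80
```

```text
time: 28.35
position: [529.9, 267.8, 175.5]
tcp_rot: [-0.313, -0.633, -0.313, 0.635]
ft_force: [-1.2, 0.1, -1.3]
grip_width: 0.34
time: 28.85
position: [529.7, 267.9, 131.4]
tcp_rot: [-0.313, -0.633, -0.313, 0.636]
ft_force: [-0.1, 0.4, -1.2]
grip_width: 0.34
time: 29.05
position: [529.7, 267.9, 131.4]
tcp_rot: [-0.313, -0.633, -0.313, 0.636]
ft_force: [-0.0, -0.3, -1.4]
grip_width: 0.34
```

Lower gently until contact at about TCP z 125.

```bash
python3 -m handwheel '{"claw":[20,20,20],"translation":[[0,0,-0.1],[0,0,-0.2],[0,0,-0.22]],"twist":[[0,0,0],[0,0,0],[0,0,0]]}' 80
python3 -m handwheel '{"claw":[20,20],"translation":[[0,0,-0.03],[0,0,-0.05]],"twist":[[0,0,0],[0,0,0]]}' 80
```

```text
time: 29.35
position: [529.6, 267.9, 125.8]
tcp_rot: [-0.313, -0.633, -0.313, 0.636]
ft_force: [-0.1, -0.2, -0.9]
grip_width: 0.339
time: 29.55
position: [529.7, 267.9, 125.2]
tcp_rot: [-0.313, -0.633, -0.313, 0.635]
ft_force: [-3.1, -0.9, 6.6]
grip_width: 0.343
```

```bash
python3 -m handwheel '{"claw":[34,45,60,80,80],"translation":[[0,0,0],[0,0,0],[0,0,0],[0,0,0],[0,0,0]],"twist":[[0,0,0],[0,0,0],[0,0,0],[0,0,0],[0,0,0]]}' 80
python3 -m handwheel '{"claw":[80,80,80,80,80],"translation":[[0,0,0],[0,0,0.4],[0,0,1.2],[0,0,2.4],[0,0,3.8]],"twist":[[0,0,0],[0,0,0],[0,0,0],[0,0,0],[0,0,0]]}'
python3 -m handwheel '{"claw":[80,80,80,80,80],"translation":[[0,0,1],[-1,0,1.5],[-2.5,0,1.5],[-4,0,1.5],[-4.5,0,1.5]],"twist":[[0,0,0],[0,0,0],[0,0,0],[0,0,0],[0,0,0]]}'
python3 - <<'E'
from h import *
np.set_printoptions(precision=2,suppress=True)
t=viewer.grab_frame("top"); save(t,"t26.png"); X,ok=cloud(t); im=t["img"].astype(int); r,g,b=im[...,0],im[...,1],im[...,2]
q=X[ok&(r>2*g)&(r>2*b)&(X[...,2]>162)&(X[...,2]<178)&(abs(X[...,0]-528)<40)&(abs(X[...,1]-266)<40)]; print("handle top",len(q),len(q) and cv2.minAreaRect(q[:,:2].astype(np.float32)),np.median(q,0))
d=viewer.grab_frame("side"); save(d,"s26.png"); print(bot.sense()["position"])
for f in (t,d):
  for l in ("cell1_center","cell2_center","cell3_center","cell4_center"): print(l,[(np.round(o["position"]),round(o["confidence"],2)) for o in nets.pinpoint(f,l)[:3]])
E
```

```text
time: 30.05
position: [529.7, 267.9, 125.1]
tcp_rot: [-0.313, -0.633, -0.313, 0.635]
ft_force: [0.2, 0.1, 0.6]
grip_width: 0.937
time: 30.55
position: [529.1, 267.6, 220.8]
tcp_rot: [-0.313, -0.632, -0.313, 0.636]
ft_force: [-0.2, 0.2, 0.2]
grip_width: 0.936
time: 31.05
position: [413.5, 267.7, 259.5]
tcp_rot: [-0.313, -0.632, -0.313, 0.636]
ft_force: [0.7, -0.4, 0.6]
grip_width: 0.936
handle top 196 ((528.3311767578125, 264.3453063964844), (30.110597610473633, 29.48068618774414), 53.494728088378906) [527.77 263.6  169.41]
[415.36 267.91 259.58]
cell1_center [(array([282., 204.]), 0.67), (array([403., 258.]), 0.5)]
cell2_center [(array([405., 257.]), 0.95), (array([235., 147.]), 0.29)]
cell3_center [(array([399., 245.]), 0.94)]
cell4_center [(array([396., 234.]), 0.87)]
cell1_center [(array([250., 232.]), 0.67)]
cell2_center [(array([317., 186.]), 0.45)]
cell3_center [(array([307., 188.]), 0.41)]
cell4_center [(array([261., 276.]), 0.23)]
```

View pics/t26.png

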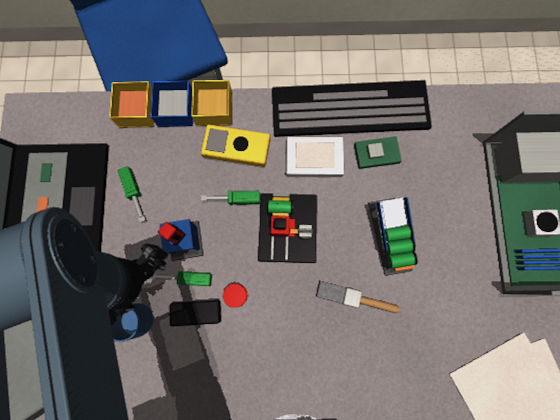

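View pics/s26.png

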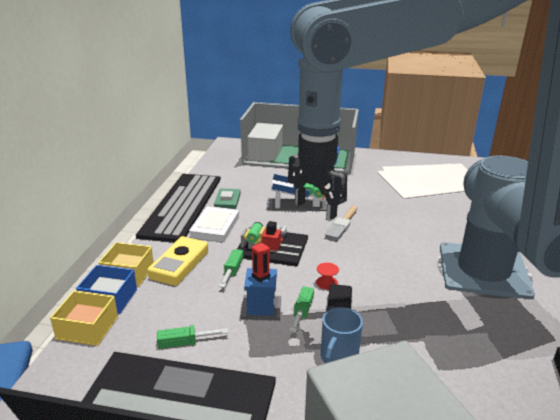

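The driver is upright in its stand at (171,232), the same as at the start. The cell is in the saddle at (280,205) and the remaining cells are at the stop around (402,258). One last close check of the fixture and queue.

Run:
```python
from h import *
from scipy.optimize import least_squares
np.set_printoptions(precision=2,suppress=True)
f=viewer.grab_frame("top"); save(f,"c27.png",(255,185,325,270),7); X,ok=cloud(f); im=f["img"].astype(int); r,g,b=im[...,0],im[...,1],im[...,2]
G=(g>1.5*r)&(g>1.5*b)&ok
p=X[G&(abs(X[...,0]-601)<25)&(abs(X[...,1]-24)<32)&(X[...,2]>45)]
o=least_squares(lambda t:np.hypot(p[:,0]-t[0]-.05*(p[:,1]-24),p[:,2]-t[1])-16,[600,55],loss="soft_l1"); print("cell1",o.x,np.percentile(p[:,1],[2,98]))
q=X[ok&(X[...,2]>86)&(X[...,2]<96)&(abs(X[...,0]-550)<40)&(abs(X[...,1]-27)<25)]; print("block",len(q),q.mean(0))
q=X[(r>180)&(g>70)&(g<170)&(b<80)&ok&(abs(X[...,0]-542)<30)&(X[...,1]>-40)&(X[...,1]<5)]; print("tab",len(q),np.median(q,0))
p=X[G&(X[...,1]<-200)&(X[...,2]>45)&(X[...,0]>440)&(X[...,0]<560)]
print("cells",cv2.minAreaRect(p[:,:2].astype(np.float32)))
def res(t):
    x,z=t; u=np.array([np.cos(.152),np.sin(.152)]); a=(p[:,:2]-[x,-259.])@u
    e=np.array([np.hypot(a-32*k*np.cos(.2094),p[:,2]-z-32*k*np.sin(.2094))-16 for k in range(3)]); return e[np.abs(e).argmin(0),range(len(p))]
print("cell2 fit",least_squares(res,[465,60],loss="soft_l1").x)
```

```text
cell1 [600.06  54.71] [ 0.78 51.2 ]
block 117 [553.16  25.    89.45]
tab 27 [542.86  -8.45  31.55]
cells ((493.8132019042969, -254.45700073242188), (91.6733169555664, 56.013545989990234), 8.37253189086914)
cell2 fit [463.95  59.62]
```

View pics/c27.png

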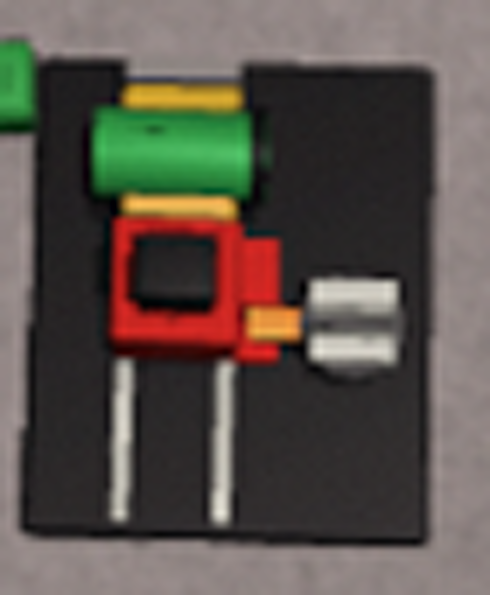

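The crop shows the orange tab at (272,324) lying straight over the jaw's foot. The jaw is home and the cell is centred in the saddle at (175,152). Handing in.

```bash
python3 -c "
from station import order
print(order.sign_off())"
```

```text
the job is handed in; nothing more can be done
None
```

I carried out every step of the task and handed the job in at about 31 s of the 72 s allowed; sign-off gave no verdict.

**What I did**
- **End cell:** I took it off the track and laid it in the saddle with about 5 N of contact. The other cells rolled down behind it.
- **Jaw:** I slid it until it stopped against a 12 N push.
- **Lock screw:** I seated the driver's blade on the slot floor with about 9 N and turned it clockwise. The lag matched the stated play, and the moment rose to 0.16 N·m at the stop.
- **Driver:** I put it back upright in its stand and moved the arm clear.

**Last checks**

| Item | Result |
|---|---|
| Cell in the saddle | x 600.1, z 54.7 mm, expected about 600.8 and 55 |
| Jaw finger block | x 553.2 mm, expected about 555 (within the 2 mm calibration) |
| Lock tab | points straight at the jaw and lies over its foot |
| Second cell | fits x 464, z 59.6 mm, at the stop place, with the third and fourth behind it |
| Driver handle top | within about 1.5 mm of where it started, at the same height |

No bystander appears moved, going by eye in the last pictures rather than by measurement. The three green look-alike drivers toppled on their own, at least one of them before the arm's first move. I did not touch them. One now lies against the edge of the fixture's base plate.

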